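# Offer the fork gauge to the bow-stick blank

### The arm

A 6-joint arm with a two-finger parallel gripper is mounted at the origin on a cart in front of the work surface, level with it; the furniture and walls round the work are solid. World frame = base frame: x ahead of the robot, y to its left, z up, the work surface at z = 0. Lengths are in m, angles in degrees, forces in N, time in s.
With the tool pointing down it reaches from about 0.4 to 0.825 m from the base axis. Payload 7 kg.
Tool frame: the origin (TCP) lies between the finger pads; the fingertips stand 22 mm ahead of it and the grasp point (between the pads) lies 3 mm ahead of it; z points along the fingers, y is the line along which they close (so a half turn about z gives the same grasp; the last joint's range is limited). The gripper opens to 88 mm and grips with 3 to 60 N. Pads are 19 mm wide; open, the fingers measure 130 mm over their backs; the gripper's body (78 mm by 193 mm) begins 47 mm behind the grasp point.
Start: joints at [84.173, 20.546, 0.682, 0, -70.136, -16.507], TCP at [0.257, 0.624, 0.212] pointing down, gripper open.
Joint ranges: [-176.03, 176.03], [-82.01, 121.73], [-58.28, 71.71], [-173.87, 95.51], [-174.79, -0.11], [-173.66, 173.66]. Speed limits (degrees/s): [136.94, 136.94, 172.46, 180, 180, 180].

### API

Orientations are given as [roll, pitch, yaw] about the fixed x, y, z axes, in that order (R = Rz(yaw) Ry(pitch) Rx(roll)).
In Python, from plant import ctrl gives the robot as it stands.
- The arm moves only by the tool apply_moves, never from a script. Its argument "targets" is a list of rows, each an object with "travel": the shift along the tool's x, y, z in mm, a list of three; "roll": the turn about the tool's z in degrees; "jaw": the finger opening in mm, from 0 to 87.6. In form: [{"travel": [tx, ty, tz], "roll": roll, "jaw": jaw}, ...]. A call has 1 to 10 rows; each row shifts and turns the commanded pose from where the row before left it, along the tool's axes as they then stand; what a row does not reach is not made up. A row lasts 1/10 s, in which the tool goes at most 50 mm and 8.59 degrees, less where a joint would pass 70% of its speed; a pose out of reach is approached as far as the arm can. A call with a gripper value outside its range is refused whole. The fingers move at their own pace and stop on an object; the grip force is fixed at half the most. Time passes only in rows, so rows that do not move let the fingers close. It gives the time, the measured TCP pose, the force, the opening and the grip force at its end, in the units of the state.
- ctrl.get_obs(): the state, without advancing time (a new reading comes with each control period).
- ctrl.snapshot(name): name is "scene" or "top" or "wrist"; returns the picture (384x512x3 uint8, red, green, blue); there is no depth.
- ctrl.calibration(name): a dict with "K" (3x3 intrinsics, pixels), "dist_coeffs" ([k1, k2, p1, p2, k3] as OpenCV has them; the pictures are not rectified), "extrinsics" (4x4, takes a point from camera to world coordinates); the wrist camera has in their place "hand_eye" (4x4, takes a point from camera to tool coordinates, whose origin is the TCP and whose axes are the flange's). Camera axes: x right, y down, z forward; pixel columns grow to the right and rows downward; lengths in m; the calibration is good to about 2 mm. A picture is of the moment at which its call begins: read the wrist's pose just before it. calibration takes no time and is no camera call.
- ctrl.close_job(): hands the job in; it is judged then, once.
The state is a dict: "clock": time; "joint_pos": joint angles; "qvel": joint speeds; "tau": joint torques, N m; "tool_pos": TCP position; "orientation": TCP orientation; "force": force on the tool from outside, world axes, zero at the start; "moment": the same for the moment, N m; "opening": finger opening in m; "gripper_force": force on a finger pad.
Only numpy, scipy, OpenCV 4.12 (cv2) and the standard library are available. Lean on these libraries where they do the work, as an engineer would, in place of code of your own. Each camera call takes 0.05 s, during which the arm holds its last target. There are 200 camera calls.

### The job

Check the rosewood stick blank with the right fork gauge: first lay the blank centrally across the two cork-floored rests, in both notches, and let go of it. Then lift the flap of the gauge case right back so that it stays open by itself, draw out the gauge with the pale wooden grip (leave the black-gripped one in its pocket), and lower its fork square over the blank, midway between the rests, until the bottom of the fork's gap sits on the blank. Finish still holding the gauge there, pressed lightly onto the blank, and do not disturb the other things on the bench.

Things in the scene. Friction and masses are not known exactly. Their poses are not given: they have to be found in the camera images.
- rosewood_blank: dark red-brown rosewood stick blank, a plain bar 16 mm wide (x), 118 mm long (y), 15 mm high (z), about 85 g, loose on the bench to the left of the rests, near the tall dark end block of the long jig; a desk lamp's arm leans over the bench behind it (elbow about 0.58 m up, 0.58 m ahead of the robot), so keep the arm clear of it; origin at the centre of its underside
- stick_rests: fixed wooden rail 156 mm long (x) and 60 mm wide (y), base 12 mm thick, with two notched saddles centred 42 mm either side of the middle along x, each 14 mm thick along x and 52 mm wide. Their notches are open above and run along x; cork floor 40 mm above the bench, 20.5 mm wide between cheeks that stand about 10 mm above the floor and are rounded on top. Between the saddles 70 mm are free above the base. Origin: centre of the underside, on the bench
- rests_middle (a point): point midway between the two saddles at the height of the notch floors: here the middle of the blank's underside belongs, the blank's y along the rail's x (either way round)
- gauge_case: fixed dark wooden case, 120 mm deep (x), 210 mm wide (y), walls 8 mm thick and 96 mm high, inner floor 8 mm up, closed by a flap on top; its front with the brass pull looks along its -x. Origin: centre of the underside. Inside, two pockets of pale wood hold a gauge each, at x = -12 mm, y = +36 or -36 mm (which gauge is where varies); pocket walls reach 38 mm above the bench, about 1 mm clearance round the gauge
- case_flap (a joint): hinge of the case's flap along the rear top edge, rad: 0 closed, grows as the front edge is lifted, stops at 2.0; it falls shut if let go before upright (about 1.5) and leans open by itself beyond 1.7; 0.2 kg
- flap_hinge (a point): point on the hinge axis, at the middle of the case's rear top edge, 96 mm above the bench; the axis runs along the case's y
- flap_pull (a point): middle of the flap's brass pull, a round bar 10 mm thick along the case's y, 42 mm out from the flap's front edge and level with the flap when closed, 165 mm from the hinge axis; between its two side arms 60 mm are free, and between bar and case front 36 mm, so a finger goes in from above; held from above the bar can turn between the fingers as the flap swings
- wide_gauge: the gauge to use: aluminium fork plate 51.5 mm wide (x), 8 mm thick (y), with a pale wooden grip on top; stands upright in its pocket, hidden under the closed flap, fork down; 82 mm tall, about 90 g. Two prongs with round ends, 26 mm long, leave a gap 19.5 mm wide. Origin: on its middle line at the level of the prong ends, z up
- wide_gauge_fork (a point): middle of the bottom (roof) of the wide gauge's gap, 26 mm above its origin; sits on the blank's top face at the end
- wide_gauge_grip (a point): middle of the wide gauge's grip, 64 mm above its origin; the grip is 30 mm wide (x), 12 mm thick (y) and from 44 to 82 mm above the origin: take it across the thickness
- narrow_gauge: the other gauge, of the same outer shape but with a black grip and a 12 mm gap; stays in its pocket (it may shift by 20 mm at most)
- thumb_plane: small brass thumb plane with dark wedge, 22x66x26 mm; bystander, to be left alone; origin at the centre of its underside
- glue_bottle: white glue bottle with nozzle, 33 mm across, 104 mm tall; bystander, to be left alone; origin at the centre of its underside
- tin_2: round red-lidded tin, 55 mm across, 18 mm high; bystander, to be left alone; origin at the centre of its underside
- spectacles: folded black spectacles, 25x120x41 mm; bystander, to be left alone; origin at the centre of its underside
- thread_spool_1: wooden spool with white thread, 29 mm across, 40 mm tall; bystander, to be left alone; origin at the centre of its underside
- pencil: red carpenter's pencil, 10x114x7 mm; bystander, to be left alone; origin at the centre of its underside
Not all that is in view belongs to the job. There is more than one size of the stick_rests; the one meant has the size given above.

How it is judged:
By the outcome, as a careful person would: the job done as asked, in the order asked, and still so for the second after the job is handed in, while the arm keeps its last pose, push and grip.
It also fails if it takes over 64 s, if anything falls off the work surface, if the arm or the gripper's body presses on something with over 40 N, if the wrist force passes 120 N, or if a joint passes its speed limit or range.

## Working session

There is one attempt and no reset: what is moved stays moved. The work goes in short steps, Python scripts to look and compute and a tool call to move; the robot and the scene stay as the last step left them, time stands still between calls to the robot, and variables do not carry over. Pictures are saved under pics/ and viewed, at most 10 in all, crops included, and the job is handed in when it is done.

Besides the shell and the picture viewer there is one more tool, called as a command line: name --argument value ..., lists and objects as JSON in quotes. apply_moves: Moves the arm, as the interface text tells. Its arguments: {"type":"object","properties":{"targets":{"type":"array","items":{"type":"object","properties":{"travel":{"type":"array","items":{"type":"number"}},"roll":{"type":"number"},"jaw":{"type":"number"}}}}},"required":["targets"]}

```bash
ls; mkdir -p pics
python3 - <<'E'
from plant import ctrl
import cv2, numpy as np
o=ctrl.get_obs(); print({k:np.round(v,4).tolist() for k,v in o.items()})
ims=[]
for n in ("scene","top"):
    c=ctrl.calibration(n); print(n,np.round(c["K"],1).tolist(),np.round(c["dist_coeffs"],3),np.round(c["extrinsics"],3).tolist())
    im=ctrl.snapshot(n)[:,:,::-1]; cv2.imwrite(f"pics/{n}0.png",im)
    cv2.imwrite(f"pics/{n}0v.png",cv2.resize(im,(800,600),interpolation=cv2.INTER_CUBIC))
c=ctrl.calibration("wrist");print(c)
E
```

```text
pics
{'clock': 0.0, 'joint_pos': [84.174, 20.5888, 0.6331, -0.0219, -70.136, -16.5057], 'qvel': [0.076, 0.1234, 0.0633, -0.0305, -0.1031, -0.0487], 'tau': [0.0004, -58.2716, 29.307, 6.997, 0.007, -0.0002], 'tool_pos': [0.2563, 0.6239, 0.2106], 'orientation': [179.9062, -0.0063, -22.3392], 'force': [0.5647, -0.1705, -1.116], 'moment': [-0.0208, -0.0238, -0.0022], 'gripper_force': 0.0, 'opening': 0.0878}
scene [[489.1, 0.0, 251.6], [0.0, 489.1, 196.4], [0.0, 0.0, 1.0]] [0.048 0.    0.    0.    0.   ] [[-0.855, -0.328, 0.402, 0.095], [-0.519, 0.536, -0.666, 0.576], [0.003, -0.778, -0.628, 0.742], [0.0, 0.0, 0.0, 1.0]]
top [[405.1, 0.0, 256.2], [0.0, 405.1, 194.2], [0.0, 0.0, 1.0]] [0.018 0.    0.    0.    0.   ] [[0.023, -0.996, 0.085, 0.451], [-0.999, -0.02, 0.034, -0.13], [-0.033, -0.086, -0.996, 0.946], [0.0, 0.0, 0.0, 1.0]]
{'K': array([[291.89016037,   0.        , 257.0720786 ],
       [  0.        , 291.89016037, 188.0801827 ],
       [  0.        ,   0.        ,   1.        ]]), 'dist_coeffs': array([-0.00840963,  0.        ,  0.        ,  0.        ,  0.        ]), 'hand_eye': array([[ 8.17089031e-04, -9.57832649e-01, -2.87325509e-01,
         7.88020555e-02],
       [ 9.99999655e-01,  7.39586656e-04,  3.78276553e-04,
        -8.05243522e-05],
       [-1.49823521e-04, -2.87325719e-01,  9.57832923e-01,
        -1.72351362e-01],
       [ 0.00000000e+00,  0.00000000e+00,  0.00000000e+00,
         1.00000000e+00]])}
```

View pics/top0v.png

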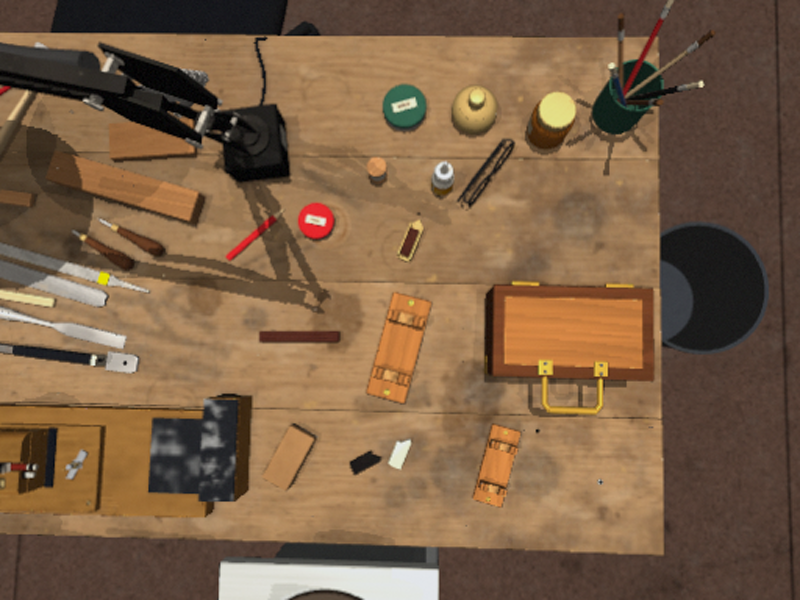

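View pics/scene0v.png

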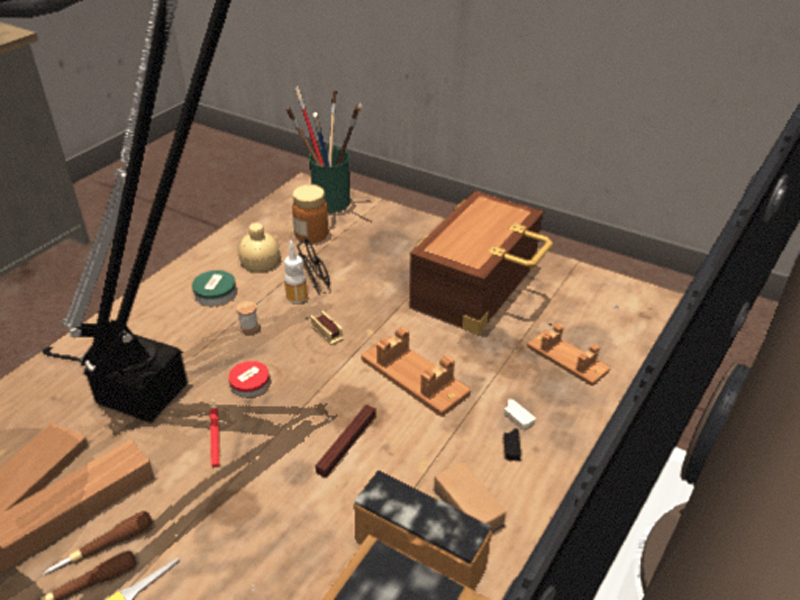

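The top view (800x600) shows:
- **Blank:** dark red-brown bar at (300,337). Look-alikes are the red pencil (252,238), the wooden plank (128,188) and the offcut (289,456). Only the first is a dark red bar with an 8:1 aspect ratio.
- **Rests:** the large one at (399,347) and a smaller one at (497,465). I choose the large one.
- **Case:** at (572,333), with the pull at (573,410).

Next I measure these.

```bash
cat > h.py <<'E'
import cv2, numpy as np
from plant import ctrl
from scipy.spatial.transform import Rotation as R
def campose(n,obs=None):
    c=ctrl.calibration(n)
    if n!="wrist": return c,np.array(c["extrinsics"])
    o=obs or ctrl.get_obs(); T=np.eye(4); T[:3,:3]=R.from_euler("xyz",o["orientation"],degrees=True).as_matrix(); T[:3,3]=o["tool_pos"]
    return c,T@np.array(c["hand_eye"])
def cast(n,px,z,obs=None):
    c,T=campose(n,obs); px=np.array(px,float).reshape(-1,1,2)
    u=cv2.undistortPoints(px,c["K"],c["dist_coeffs"]).reshape(-1,2)
    d=np.c_[u,np.ones(len(u))]@T[:3,:3].T; s=(z-T[2,3])/d[:,2]
    return (T[:3,3]+s[:,None]*d)
def proj(n,P,obs=None):
    c,T=campose(n,obs); Ti=np.linalg.inv(T)
    return cv2.projectPoints(np.array(P,float).reshape(-1,1,3),cv2.Rodrigues(Ti[:3,:3])[0],Ti[:3,3],c["K"],c["dist_coeffs"])[0].reshape(-1,2)
def blobs(im,lo,hi,amin=60,roi=None):
    hsv=cv2.cvtColor(im,cv2.COLOR_BGR2HSV); m=cv2.inRange(hsv,lo,hi)
    if roi: k=np.zeros_like(m); x0,y0,x1,y1=roi; k[y0:y1,x0:x1]=255; m&=k
    m=cv2.morphologyEx(m,cv2.MORPH_CLOSE,np.ones((3,3)))
    return [c for c in sorted(cv2.findContours(m,cv2.RETR_EXTERNAL,cv2.CHAIN_APPROX_NONE)[0],key=cv2.contourArea)[::-1] if cv2.contourArea(c)>amin]
def rect(n,c,z,obs=None):
    p=cast(n,c.reshape(-1,2),z,obs)[:,:2]; r=cv2.minAreaRect((p*1000).astype(np.float32))
    b=cv2.boxPoints(r); e=[b[1]-b[0],b[2]-b[1]]; L=max(e,key=np.linalg.norm)
    return np.round(r[0],1),np.round(sorted(r[1]),1),round(float(np.degrees(np.arctan2(L[1],L[0]))),1)
E
python3 - <<'E'
from h import *
im=cv2.imread("pics/top0.png"); hsv=cv2.cvtColor(im,cv2.COLOR_BGR2HSV)
s=.64
for n,(x,y) in dict(blank=(300,337),rests=(399,347),flap=(572,333),rim=(495,340),bench=(350,280),pull=(573,410),bench2=(430,420)).items(): print(n,hsv[int(y*s),int(x*s)])
def go(t,lo,hi,roi,z):
    for c in blobs(im,lo,hi,60,roi)[:2]: print(t,cv2.contourArea(c),rect("top",c,z))
v=hsv[:,:,2]
go("blank",(0,60,0),(179,255,85),(155,200,230,230),.015)
go("rests",(8,165,90),(14,255,255),(228,180,284,262),.012)
go("flap",(5,165,130),(14,255,255),(300,175,425,250),.1)
go("case",(0,120,0),(12,255,130),(300,175,425,250),.096)
go("pull",(18,140,100),(32,255,255),(330,225,400,270),.096)
P=cast("top",[[545*s,409*s],[602*s,409*s]],.096); print(P)
E
```

```text
blank [  6 160  89]
rests [ 14 175 207]
flap [ 14 175 205]
rim [ 11 175 121]
bench [ 15 127 139]
pull [ 20 185 222]
bench2 [ 15 113 178]
blank 249.0 (array([478.9,  49.8]), array([ 13.8, 116.1]), -88.7)
rests 1587.5 (array([466.4, -95.8]), array([ 58.3, 153.4]), -13.8)
flap 3796.5 (array([ 490.8, -323.2]), array([ 92.4, 194. ]), 89.6)
case 1687.5 (array([ 490.6, -325.2]), array([123.8, 220.5]), 89.8)
case 168.5 (array([ 436.4, -329.4]), array([15.5, 65.4]), 89.0)
pull 425.5 (array([ 417.5, -329.2]), array([70.3, 90.1]), 89.8)
[[ 0.3874374  -0.29429025  0.096     ]
 [ 0.38945746 -0.36844413  0.096     ]]
```

apply_moves --targets '[{"travel": [0,40,0],"roll": 0,"jaw": 60},{"travel": [0,40,0],"roll": 0,"jaw": 60},{"travel": [0,40,0],"roll": 8,"jaw": 60},{"travel": [0,40,0],"roll": 8,"jaw": 60}]'

```text
clock: 0.5
tool_pos: [0.1905, 0.4769, 0.2109]
orientation: [179.9, -0.0, -38.7]
force: [-0.9, 0.4, 1.0]
opening: 0.0627
gripper_force: 0.0
```

Run:
```python
from h import *
o=ctrl.get_obs(); print({k:np.round(v,4).tolist() for k,v in o.items()})
im=cv2.imread("pics/scene0.png")
cv2.imwrite("pics/t1.png",cv2.resize(np.hstack([ctrl.snapshot("top")[:,:,::-1],ctrl.snapshot("scene")[:,:,::-1]]),(800,300),interpolation=cv2.INTER_AREA))
```

```text
{'clock': 0.5, 'joint_pos': [90.1554, 5.314, -19.4071, -0.0065, -65.3456, -38.8403], 'qvel': [23.2408, -38.9635, -44.9377, 0.1193, 6.8381, -103.027], 'tau': [-4.3092, -30.6908, 29.6787, 6.6335, -0.1991, 3.3241], 'tool_pos': [0.1905, 0.4769, 0.2109], 'orientation': [179.9443, -0.0372, -38.6875], 'force': [-0.8951, 0.4057, 0.9649], 'moment': [0.1242, 0.1081, 0.0265], 'gripper_force': 0.0, 'opening': 0.0627}
```

View pics/t1.png

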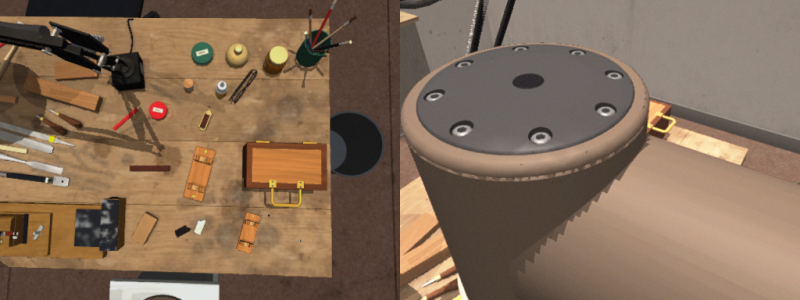

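The arm clears the lamp; the forearm runs about 0.19 m left of the TCP. Next I go to a point above the blank.

apply_moves --targets '[{"travel": [0,0,0],"roll": 8,"jaw": 60},{"travel": [0,0,0],"roll": 8,"jaw": 60},{"travel": [0,0,0],"roll": 8,"jaw": 60},{"travel": [0,0,0],"roll": 8,"jaw": 60},{"travel": [0,0,0],"roll": 8,"jaw": 60},{"travel": [0,0,0],"roll": 8,"jaw": 60},{"travel": [0,0,0],"roll": 2,"jaw": 60},{"travel": [0,0,0],"roll": 0,"jaw": 60}]'

```text
clock: 1.4
tool_pos: [0.1907, 0.4789, 0.2113]
orientation: [180.0, -0.0, -88.3]
force: [0.4, 0.0, -0.1]
opening: 0.0599
gripper_force: 0.0
```

apply_moves --targets '[{"travel": [42,-20,0],"roll": 0,"jaw": 60},{"travel": [42,-22,0],"roll": 0,"jaw": 60},{"travel": [42,-25,0],"roll": 0,"jaw": 60},{"travel": [42,-26,0],"roll": 0,"jaw": 60},{"travel": [42,-26,0],"roll": 0,"jaw": 60},{"travel": [42,-26,0],"roll": 0,"jaw": 60},{"travel": [42,-26,0],"roll": 0,"jaw": 60},{"travel": [42,-26,0],"roll": 0,"jaw": 60},{"travel": [40,-26,0],"roll": 0,"jaw": 60},{"travel": [40,-25,0],"roll": 0,"jaw": 60}]'

```text
clock: 2.4
tool_pos: [0.4517, 0.0684, 0.2119]
orientation: [-180.0, 0.0, -88.2]
force: [1.1, 1.4, 0.4]
opening: 0.06
gripper_force: 0.0
```

apply_moves --targets '[{"travel": [20,-25,0],"roll": 0,"jaw": 60},{"travel": [0,0,0],"roll": 0,"jaw": 60},{"travel": [0,0,0],"roll": 0,"jaw": 60}]'

```text
clock: 2.7
tool_pos: [0.4763, 0.0502, 0.211]
orientation: [179.9, -0.0, -88.4]
force: [-0.6, -0.5, 0.3]
opening: 0.0598
gripper_force: 0.0
```

Run:
```python
from h import *
o=ctrl.get_obs(); im=ctrl.snapshot("wrist")[:,:,::-1].copy(); cv2.imwrite("pics/w1.png",im)
print(o["clock"],o["tool_pos"],o["orientation"],o["joint_pos"],o["force"])
p=proj("wrist",[.479,.05,.015],o); print(p)
for c in blobs(im,(0,70,0),(179,255,100),200): print(cv2.contourArea(c),cv2.boundingRect(c),rect("wrist",c,.015,o))
for c in blobs(im,(8,165,90),(14,255,255),500): print("r",cv2.contourArea(c),cv2.boundingRect(c),rect("wrist",c,.012,o))
```

```text
2.7 [0.47631027 0.05022928 0.2109714 ] [ 1.79926830e+02 -2.49324683e-02 -8.83900435e+01] [ 2.96156422e+01  1.84196675e+00 -2.31730318e+01 -1.36140078e-02
 -6.50613109e+01 -2.79999531e+01] [-0.55078062 -0.47596879  0.2567959 ]
[[255.41732476 163.88281113]]
3733.0 (176, 298, 326, 24) (array([344.5, 270.4]), array([ 41.8, 499.4]), 1.5)
2407.5 (226, 119, 85, 89) (array([465.3,  52.9]), array([ 84.1, 119. ]), -50.8)
1161.0 (317, 214, 171, 34) (array([271.7, 135.5]), array([ 38.3, 245.1]), -2.6)
754.5 (47, 177, 53, 50) (array([727.5, 113.1]), array([57.4, 74.2]), -77.0)
566.0 (136, 243, 22, 54) (array([632.2, 209.9]), array([28.4, 90.9]), 82.4)
564.0 (357, 245, 22, 52) (array([312.1, 202.9]), array([28.6, 87.3]), -79.2)
r 1545.5 (199, 0, 140, 85) (array([467.6, -96.5]), array([ 64. , 153.8]), -13.6)
r 1019.5 (317, 214, 110, 23) (array([316.5, 133.1]), array([ 32.1, 152.5]), 0.4)
```

View pics/w1.png

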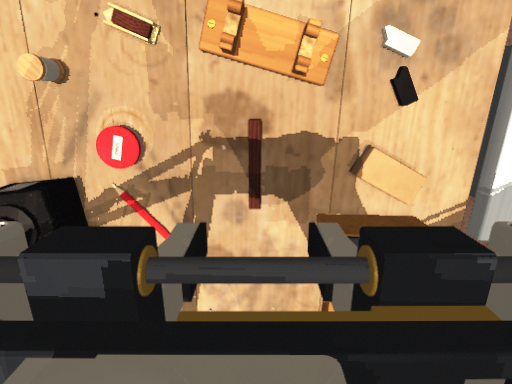

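The wrist picture shows the blank as a lone dark red bar at (248–262, 119–209). The large rests are at top (200–338, 0–84), the tin is at (118,147) and the pencil at (140,210). The choice of blank is confirmed.

Run:
```python
from h import *
o=ctrl.get_obs(); im=cv2.imread("pics/w1.png")
hsv=cv2.cvtColor(im,cv2.COLOR_BGR2HSV); print(hsv[140,225:290:5].tolist())
for c in blobs(im,(0,120,0),(8,255,110),200,(235,110,280,214)): print(cv2.contourArea(c),cv2.boundingRect(c),rect("wrist",c,.015,o))
```

```text
[[14, 130, 114], [14, 133, 86], [14, 132, 89], [13, 132, 79], [14, 134, 93], [5, 152, 52], [6, 158, 50], [7, 152, 69], [15, 131, 113], [13, 130, 110], [15, 132, 114], [14, 131, 111], [15, 129, 117]]
879.0 (248, 119, 13, 89) (array([480.3,  52.1]), array([ 15. , 115.4]), -88.1)
```

apply_moves --targets '[{"travel": [-1,-3.5,40],"roll": 0,"jaw": 50},{"travel": [0,0,45],"roll": 0,"jaw": 50},{"travel": [0,0,45],"roll": 0,"jaw": 50},{"travel": [0,0,35],"roll": 0,"jaw": 50},{"travel": [0,0,15],"roll": 0,"jaw": 50},{"travel": [0,0,7],"roll": 0,"jaw": 50},{"travel": [0,0,0],"roll": 0,"jaw": 50},{"travel": [0,0,0],"roll": 0,"jaw": 50}]'

```text
clock: 3.55
tool_pos: [0.4803, 0.0529, 0.0256]
orientation: [-179.9, 0.0, -88.3]
force: [-1.3, 0.0, 0.6]
opening: 0.0498
gripper_force: 0.0
```

apply_moves --targets '[{"travel": [0,0,0],"roll": 0,"jaw": 0},{"travel": [0,0,0],"roll": 0,"jaw": 0},{"travel": [0,0,0],"roll": 0,"jaw": 0},{"travel": [0,0,0],"roll": 0,"jaw": 0},{"travel": [0,0,0],"roll": 0,"jaw": 0},{"travel": [0,0,0],"roll": 0,"jaw": 0}]'

```text
clock: 4.15
tool_pos: [0.4798, 0.052, 0.0246]
orientation: [-180.0, 0.0, -88.3]
force: [-0.5, -0.9, 0.8]
opening: 0.0072
gripper_force: 0.0
```

Run:
```python
from h import *
o=ctrl.get_obs(); print(o["opening"],o["gripper_force"],o["force"])
im=ctrl.snapshot("wrist")[:,:,::-1]; s=ctrl.snapshot("scene")[:,:,::-1]
cv2.imwrite("pics/w2.png",np.hstack([im[:,100:400],s[:,100:400]]))
```

```text
0.007157672848655718 0.0 [-0.50496579 -0.88838258  0.77880285]
```

View pics/w2.png

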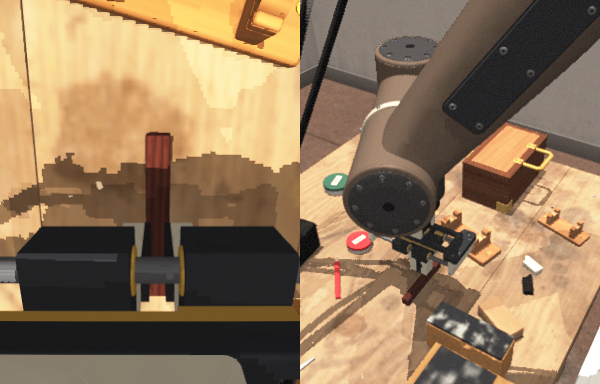

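The blank (160,150 in the left half) lies between the fingers. The reported force is still zero, so I give it more closing time.

apply_moves --targets '[{"travel": [0,0,0],"roll": 0,"jaw": 0},{"travel": [0,0,0],"roll": 0,"jaw": 0},{"travel": [0,0,0],"roll": 0,"jaw": 0}]'

```text
clock: 4.55
tool_pos: [0.4797, 0.052, 0.0245]
orientation: [180.0, -0.0, -88.3]
force: [-0.2, -0.2, -0.4]
opening: 0.0004
gripper_force: 0.0
```

Run:
```python
from h import *
o=ctrl.get_obs(); print(o["clock"],o["opening"],o["gripper_force"],o["tool_pos"])
im=ctrl.snapshot("wrist")[:,:,::-1]; s=ctrl.snapshot("scene")[:,:,::-1]
cv2.imwrite("pics/w3.png",np.hstack([cv2.resize(im[100:320,200:320],(327,600),interpolation=cv2.INTER_CUBIC),cv2.resize(s[210:330,160:250],(450,600),interpolation=cv2.INTER_CUBIC)]))
```

```text
4.55 0.00038847499610938577 0.0 [0.47973948 0.05202883 0.02451863]
```

View pics/w3.png

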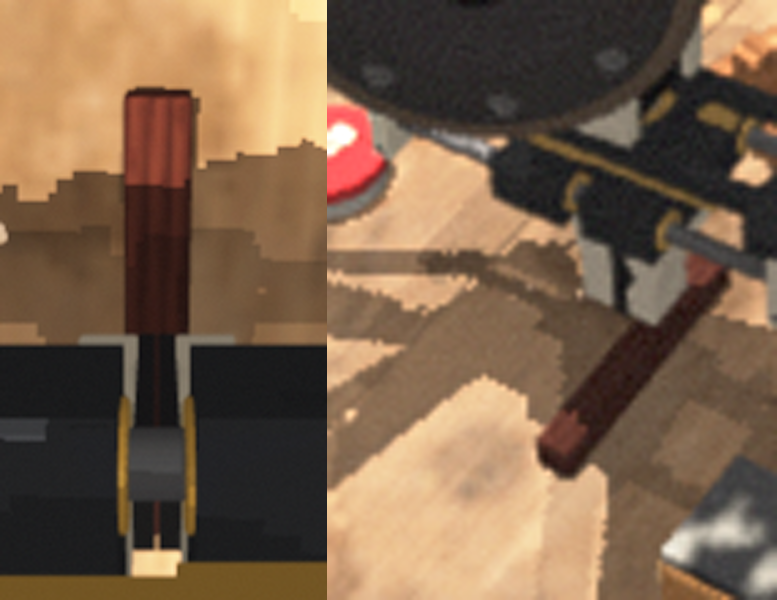

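The fingers have closed (opening 0) above the blank, so the tips sit higher than the reading suggests. I reopen, feel downwards in small steps, and watch the force.

apply_moves --targets '[{"travel": [0,0,-10],"roll": 0,"jaw": 40},{"travel": [0,0,0],"roll": 0,"jaw": 40},{"travel": [0,0,0],"roll": 0,"jaw": 40},{"travel": [0,0,0],"roll": 0,"jaw": 40},{"travel": [0,0,0],"roll": 0,"jaw": 40},{"travel": [0,0,10],"roll": 0,"jaw": 40},{"travel": [0,0,2],"roll": 0,"jaw": 40},{"travel": [0,0,2],"roll": 0,"jaw": 40},{"travel": [0,0,0],"roll": 0,"jaw": 40}]'

```text
clock: 5.55
tool_pos: [0.4794, 0.0519, 0.02]
orientation: [179.9, -0.0, -88.3]
force: [-0.2, -0.5, 0.0]
opening: 0.0401
gripper_force: 0.0
```

apply_moves --targets '[{"travel": [0,0,2],"roll": 0,"jaw": 40},{"travel": [0,0,1],"roll": 0,"jaw": 40},{"travel": [0,0,0],"roll": 0,"jaw": 40}]'

```text
clock: 5.85
tool_pos: [0.4797, 0.052, 0.0175]
orientation: [180.0, -0.0, -88.3]
force: [0.2, 0.2, -0.9]
opening: 0.0403
gripper_force: 0.0
```

apply_moves --targets '[{"travel": [0,0,2],"roll": 0,"jaw": 40},{"travel": [0,0,2],"roll": 0,"jaw": 40},{"travel": [0,0,0],"roll": 0,"jaw": 40}]'

```text
clock: 6.15
tool_pos: [0.4796, 0.0519, 0.0133]
orientation: [180.0, -0.0, -88.3]
force: [-0.0, 0.6, -0.0]
opening: 0.0398
gripper_force: 0.0
```

apply_moves --targets '[{"travel": [0,0,2],"roll": 0,"jaw": 40},{"travel": [0,0,0],"roll": 0,"jaw": 40},{"travel": [0,0,0],"roll": 0,"jaw": 40}]'

```text
clock: 6.45
tool_pos: [0.4797, 0.052, 0.0115]
orientation: [180.0, -0.0, -88.3]
force: [0.5, 0.7, -1.1]
opening: 0.0403
gripper_force: 0.0
```

apply_moves --targets '[{"travel": [0,0,0],"roll": 0,"jaw": 0},{"travel": [0,0,0],"roll": 0,"jaw": 0},{"travel": [0,0,0],"roll": 0,"jaw": 0},{"travel": [0,0,0],"roll": 0,"jaw": 0},{"travel": [0,0,0],"roll": 0,"jaw": 0}]'

```text
clock: 6.95
tool_pos: [0.4798, 0.052, 0.0116]
orientation: [-180.0, 0.0, -88.3]
force: [-0.1, -0.6, 0.4]
opening: 0.0056
gripper_force: 0.0
```

Run:
```python
from h import *
a=cast("scene",[[225.6,274.6],[218,266]],.0); b=cast("scene",[[225.6,274.6],[218,266]],.1)
for y in (.0425,.0615):
    t=(y-a[:,1])/(b[:,1]-a[:,1]); print(y,(a+t[:,None]*(b-a)).round(4).tolist())
o=ctrl.get_obs(); print(o["tool_pos"],o["opening"],o["joint_pos"])
im=ctrl.snapshot("wrist")[:,:,::-1]; s=ctrl.snapshot("scene")[:,:,::-1]
cv2.imwrite("pics/w4.png",np.hstack([cv2.resize(im[100:320,200:320],(327,600),interpolation=cv2.INTER_CUBIC),cv2.resize(s[210:330,160:250],(450,600),interpolation=cv2.INTER_CUBIC)]))
```

```text
0.0425 [[0.4761, 0.0425, 0.0163], [0.4934, 0.0425, 0.0312]]
0.0615 [[0.4625, 0.0615, 0.0422], [0.4792, 0.0615, 0.0565]]
[0.47975059 0.05204854 0.01159535] 0.005566512162659728 [ 2.96115862e+01  1.60657498e+01 -3.73514710e+01  6.13820430e-04
 -3.65792356e+01 -2.79426424e+01]
```

View pics/w4.png

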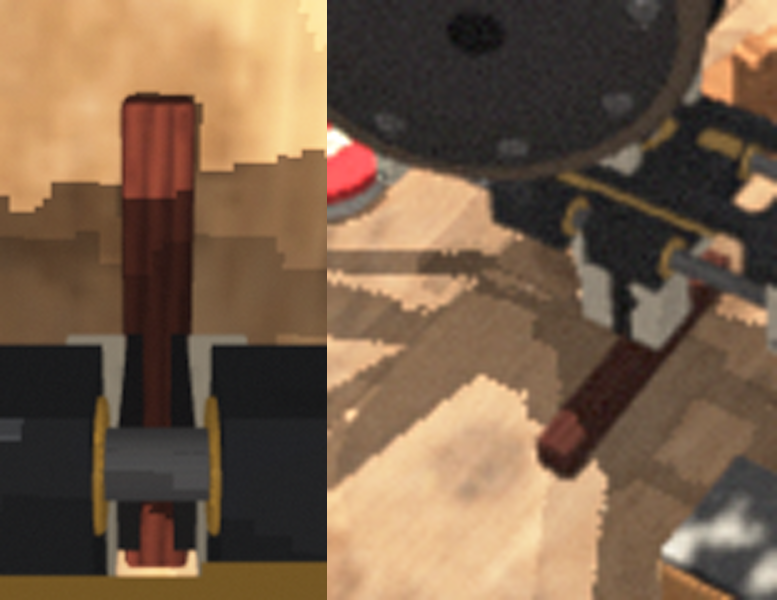

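Run:
```python
from h import *
print(cast("scene",[[208.6,305]],0).round(4))
for z in (-.01,.0,.01,.02,.03,.04): print(z,proj("scene",[[.459,.0615,z]]).round(1))
```

```text
[[0.4698 0.1106 0.    ]]
-0.01 [[227.9 293.4]]
0.0 [[227.7 290. ]]
0.01 [[227.6 286.6]]
0.02 [[227.5 283.1]]
0.03 [[227.3 279.6]]
0.04 [[227.2 276.1]]
```

apply_moves --targets '[{"travel": [0,0,-3],"roll": 0,"jaw": 40},{"travel": [0,0,0],"roll": 0,"jaw": 40},{"travel": [0,0,0],"roll": 0,"jaw": 40},{"travel": [0,0,0],"roll": 0,"jaw": 40},{"travel": [0,0,0],"roll": 0,"jaw": 40},{"travel": [0,0,3],"roll": 0,"jaw": 40},{"travel": [0,0,2],"roll": 0,"jaw": 40},{"travel": [0,0,2],"roll": 0,"jaw": 40},{"travel": [0,0,0],"roll": 0,"jaw": 40}]'

```text
clock: 7.95
tool_pos: [0.4795, 0.0519, 0.0071]
orientation: [180.0, -0.0, -88.3]
force: [-0.2, -0.2, 0.8]
opening: 0.0403
gripper_force: 0.0
```

Measured against the scene view, the tips are about 20 mm above the reported TCP height. I carry on downward with force checks.

apply_moves --targets '[{"travel": [0,0,4],"roll": 0,"jaw": 40},{"travel": [0,0,4],"roll": 0,"jaw": 40},{"travel": [0,0,2],"roll": 0,"jaw": 40},{"travel": [0,0,0],"roll": 0,"jaw": 40}]'

```text
clock: 8.35
tool_pos: [0.4794, 0.0519, -0.0029]
orientation: [180.0, -0.0, -88.3]
force: [0.9, -0.0, 0.8]
opening: 0.0399
gripper_force: 0.0
```

apply_moves --targets '[{"travel": [0,0,2],"roll": 0,"jaw": 40},{"travel": [0,0,2],"roll": 0,"jaw": 40},{"travel": [0,0,2],"roll": 0,"jaw": 40},{"travel": [0,0,0],"roll": 0,"jaw": 40}]'

```text
clock: 8.75
tool_pos: [0.4795, 0.0519, -0.0087]
orientation: [180.0, -0.0, -88.3]
force: [0.7, -0.0, 0.3]
opening: 0.0398
gripper_force: 0.0
```

Run:
```python
from h import *
o=ctrl.get_obs(); print(o["tool_pos"],o["opening"],o["joint_pos"],o["force"])
im=ctrl.snapshot("wrist")[:,:,::-1]; s=ctrl.snapshot("scene")[:,:,::-1]
cv2.imwrite("pics/w5.png",np.hstack([cv2.resize(im[100:320,200:320],(327,600),interpolation=cv2.INTER_CUBIC),cv2.resize(s[210:330,160:250],(450,600),interpolation=cv2.INTER_CUBIC)]))
```

```text
[ 0.47952711  0.05193564 -0.00873539] 0.039824185823858986 [ 2.96100924e+01  1.80721285e+01 -3.83866261e+01 -5.61514062e-03
 -3.35703263e+01 -2.79450476e+01] [ 0.74293585 -0.03487965  0.26252059]
```

View pics/w5.png

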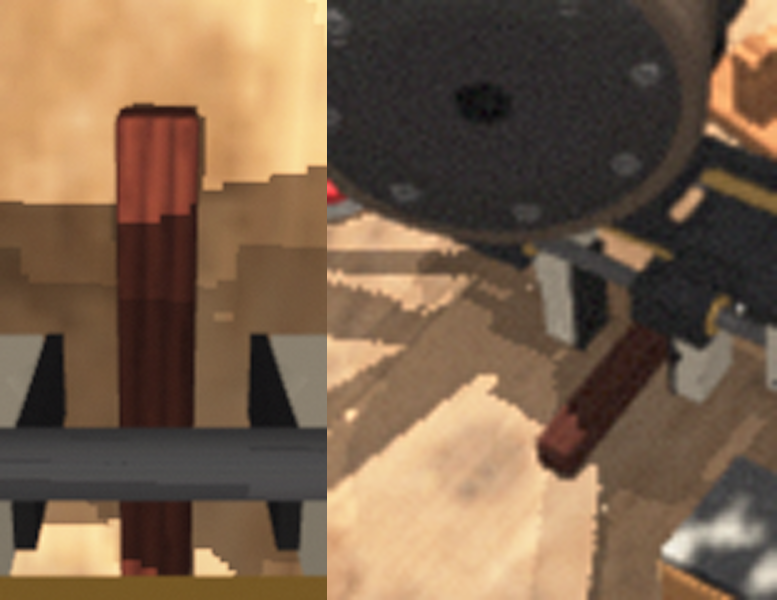

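Fingers straddle the blank with tips about 11 mm up. I go 7 mm more, then close. I've used 8 pictures so far.

apply_moves --targets '[{"travel": [0,0,2],"roll": 0,"jaw": 40},{"travel": [0,0,2],"roll": 0,"jaw": 40},{"travel": [0,0,2],"roll": 0,"jaw": 40},{"travel": [0,0,1],"roll": 0,"jaw": 30},{"travel": [0,0,0],"roll": 0,"jaw": 0},{"travel": [0,0,0],"roll": 0,"jaw": 0},{"travel": [0,0,0],"roll": 0,"jaw": 0},{"travel": [0,0,0],"roll": 0,"jaw": 0},{"travel": [0,0,0],"roll": 0,"jaw": 0},{"travel": [0,0,0],"roll": 0,"jaw": 0}]'

```text
clock: 9.85
tool_pos: [0.4804, 0.0523, -0.0147]
orientation: [-179.9, 0.0, -88.3]
force: [-1.2, 1.5, 9.2]
opening: 0.0158
gripper_force: 31.3
```

Gripped: opening 15.8 mm, 31 N, with the tips just touching the bench. Now I lift, shift and turn for a look at the rests.

apply_moves --targets '[{"travel": [0,0,-15],"roll": 0,"jaw": 0},{"travel": [0,0,-40],"roll": 0,"jaw": 0},{"travel": [15,5,-40],"roll": 0,"jaw": 0},{"travel": [20,8,-40],"roll": 0,"jaw": 0},{"travel": [20,8,-40],"roll": 0,"jaw": 0},{"travel": [16,6,-40],"roll": -7,"jaw": 0},{"travel": [0,0,0],"roll": -8,"jaw": 0},{"travel": [0,0,0],"roll": -8,"jaw": 0},{"travel": [0,0,0],"roll": -8,"jaw": 0},{"travel": [0,0,0],"roll": -8,"jaw": 0}]'

```text
clock: 10.85
tool_pos: [0.4544, -0.0198, 0.1993]
orientation: [180.0, 0.0, -49.0]
force: [-0.6, -0.5, -1.9]
opening: 0.0155
gripper_force: 30.0
```

apply_moves --targets '[{"travel": [0,0,0],"roll": -8,"jaw": 0},{"travel": [0,0,0],"roll": -8,"jaw": 0},{"travel": [0,0,0],"roll": -8,"jaw": 0},{"travel": [0,0,0],"roll": -8,"jaw": 0},{"travel": [0,0,0],"roll": -3.5,"jaw": 0},{"travel": [0,0,0],"roll": 0,"jaw": 0},{"travel": [0,0,0],"roll": 0,"jaw": 0}]'

```text
clock: 11.55
tool_pos: [0.4546, -0.0197, 0.1993]
orientation: [180.0, 0.0, -14.0]
force: [0.4, 0.6, -0.9]
opening: 0.0159
gripper_force: 30.0
```

Run:
```python
from h import *
o=ctrl.get_obs(); im=ctrl.snapshot("wrist")[:,:,::-1].copy(); cv2.imwrite("pics/w6.png",im)
import json; json.dump({k:np.array(v).tolist() for k,v in o.items()},open("o6.json","w"))
print(o["clock"],o["tool_pos"],o["orientation"],o["force"],o["opening"])
print("exp rests", proj("wrist",[[.467,-.096,.012],[.467-.0757,-.096+.0186,.012],[.467+.0757,-.096-.0186,.012]],o))
big=cv2.resize(im[0:230,150:456],(798,600),interpolation=cv2.INTER_CUBIC)
for c in blobs(im,(8,165,90),(15,255,255),300): print(cv2.contourArea(c),cv2.boundingRect(c),rect("wrist",c,.012,o),rect("wrist",c,-.025,o))
for c in blobs(im,(0,120,0),(8,255,130),200,(200,60,300,230)): print("bl",cv2.contourArea(c),cv2.boundingRect(c))
cv2.imwrite("pics/w6v.png",big)
```

```text
11.55 [ 0.45458345 -0.01974455  0.19930235] [ 1.79992522e+02  2.56104971e-02 -1.39578714e+01] [ 0.43203058  0.64665156 -0.94832243] 0.01588415673358906
exp rests [[314.73262437 141.6396391 ]
 [311.45975657 201.57043454]
 [318.38786406  73.83734067]]
3369.5 (468, 8, 44, 150) (array([ 479.6, -307.9]), array([ 48.3, 161.4]), -0.1) (array([ 474.3, -335.6]), array([ 53.2, 178. ]), -0.1)
2492.0 (288, 75, 57, 126) (array([467.3, -97.3]), array([ 65.5, 152.6]), -13.5) (array([ 460.7, -103.3]), array([ 72.3, 168.3]), -13.5)
645.0 (419, 194, 52, 63) (array([ 313.5, -246.6]), array([60.2, 90.5]), -14.0) (array([ 291.1, -267.9]), array([66.4, 99.8]), -14.0)
bl 2554.5 (242, 140, 31, 90)
```

View pics/w6v.png

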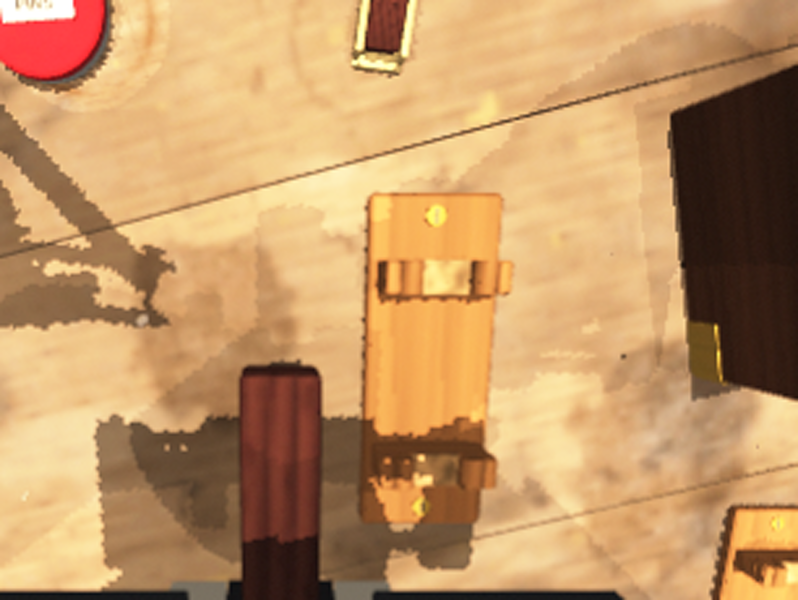

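The picture shows the big rests with cork floors at about crop (447,279) and (437,470), and base corners (369,195), (503,195), (478,522), (361,522). The held blank's end is at (280,368), which agrees with the fingers being about 37 mm shorter than stated. I cast these points.

Run:
```python
from h import *
import json; o=json.load(open("o6.json")); im=cv2.imread("pics/w6.png")
s=230/600; f=lambda p:[(150+x*s,y*s) for x,y in p]
A=cast("wrist",f([(423,279),(470,279),(447,279),(412,470),(460,470)]),.040,o); print(A.round(4).tolist())
print("base",cast("wrist",f([(503,195),(484,522)]),.012,o).round(4).tolist(),cast("wrist",f([(369,195),(361,522)]),.0,o).round(4).tolist())
g=cv2.cvtColor(im,cv2.COLOR_BGR2HSV)
for r in (107,180): print(r,[(c,*g[r,c].tolist()) for c in range(290,346,2)])
# blank axis in tool frame
e=cast("wrist",f([(242,400),(321,400),(244,520),(321,520)]),o["tool_pos"][2]+.0305,o)
T=R.from_euler("xyz",o["orientation"],degrees=True).as_matrix(); print("blank tool",((e-o["tool_pos"])@T*1000).round(1).tolist())
```

```text
[[0.51, -0.0958, 0.04], [0.5052, -0.115, 0.04], [0.5076, -0.1056, 0.04], [0.4294, -0.0754, 0.04], [0.4242, -0.0964, 0.04]]
base [[0.535, -0.1418, 0.012], [0.3857, -0.1083, 0.012]] [[0.5498, -0.0857, 0.0], [0.3962, -0.0489, 0.0]]
107 [(290, 14, 153, 158), (292, 15, 175, 234), (294, 13, 180, 183), (296, 12, 170, 90), (298, 13, 181, 200), (300, 19, 153, 253), (302, 16, 164, 247), (304, 13, 181, 182), (306, 14, 176, 230), (308, 16, 169, 245), (310, 14, 174, 233), (312, 18, 147, 244), (314, 22, 122, 253), (316, 24, 113, 254), (318, 25, 107, 255), (320, 23, 117, 254), (322, 21, 128, 252), (324, 18, 142, 240), (326, 16, 151, 214), (328, 17, 147, 233), (330, 13, 165, 102), (332, 13, 180, 156), (334, 14, 180, 201), (336, 15, 169, 240), (338, 15, 169, 241), (340, 13, 177, 197), (342, 18, 159, 251), (344, 18, 157, 252)]
180 [(290, 12, 175, 102), (292, 11, 175, 99), (294, 11, 172, 83), (296, 12, 178, 112), (298, 12, 175, 118), (300, 12, 175, 102), (302, 12, 171, 91), (304, 12, 177, 127), (306, 12, 179, 131), (308, 13, 169, 128), (310, 15, 155, 165), (312, 15, 156, 172), (314, 15, 154, 176), (316, 15, 154, 161), (318, 15, 156, 150), (320, 14, 155, 123), (322, 15, 152, 104), (324, 14, 156, 113), (326, 12, 173, 103), (328, 13, 179, 137), (330, 12, 175, 160), (332, 13, 180, 176), (334, 13, 179, 154), (336, 13, 178, 179), (338, 13, 177, 197), (340, 15, 133, 213), (342, 17, 105, 237), (344, 18, 104, 236)]
blank tool [[54.0, -6.9, -30.5], [54.0, 8.0, -30.5], [30.2, -6.8, -30.5], [30.2, 8.3, -30.5]]
```

Notch centres: (0.5076, −0.1054) and (0.4268, −0.0859). Their spacing is 83 mm (84 expected) and the angle is −13.6°. The middle is (0.467, −0.096). Move over it and lower.

apply_moves --targets '[{"travel": [10,24,0],"roll": -0.35,"jaw": 0},{"travel": [10,24,0],"roll": 0,"jaw": 0},{"travel": [9.3,22.4,0],"roll": 0,"jaw": 0},{"travel": [0,0,30],"roll": 0,"jaw": 0},{"travel": [0,0,40],"roll": 0,"jaw": 0},{"travel": [0,0,40],"roll": 0,"jaw": 0},{"travel": [0,0,25],"roll": 0,"jaw": 0},{"travel": [0,0,15],"roll": 0,"jaw": 0},{"travel": [0,0,5],"roll": 0,"jaw": 0},{"travel": [0,0,0],"roll": 0,"jaw": 0}]'

```text
clock: 12.6
tool_pos: [0.4665, -0.0951, 0.0442]
orientation: [180.0, 0.1, -13.5]
force: [0.2, -0.3, -1.3]
opening: 0.0157
gripper_force: 30.0
```

Run:
```python
from h import *
o=ctrl.get_obs(); im=ctrl.snapshot("wrist")[:,:,::-1].copy(); cv2.imwrite("pics/w7.png",im)
print(o["clock"],o["tool_pos"],o["orientation"],o["force"],o["opening"])
t=o["tool_pos"]
g=cv2.cvtColor(im,cv2.COLOR_BGR2HSV)
c,T=campose("wrist",o)
print("exp notch edges", proj("wrist",[[.5076+.0024,-.1054+.01,.05],[.5076-.0024,-.1054-.01,.05]],o))
for c in blobs(im,(0,120,0),(8,255,150),200,(200,0,320,230)): print("bl",cv2.contourArea(c),cv2.boundingRect(c))
b=cv2.boundingRect(c)
for r in range(b[1]-25,b[1]+40,8): print(r,[(c,*g[r,c].tolist()) for c in range(226,290,4)])
```

```text
12.6 [ 0.46649452 -0.09512073  0.04417697] [ 1.79962583e+02  6.72204636e-02 -1.35236931e+01] [ 0.16246141 -0.26468408 -1.28818809] 0.015672822805863226
exp notch edges [[239.8223921  165.8593007 ]
 [275.14968007 165.86555149]]
bl 2548.5 (242, 140, 31, 90)
115 [(226, 18, 158, 251), (230, 16, 164, 248), (234, 18, 159, 251), (238, 18, 162, 251), (242, 17, 161, 251), (246, 18, 161, 251), (250, 20, 163, 250), (254, 29, 140, 255), (258, 28, 120, 254), (262, 29, 142, 255), (266, 17, 163, 249), (270, 17, 160, 250), (274, 17, 161, 251), (278, 18, 158, 251), (282, 19, 154, 253), (286, 19, 158, 252)]
123 [(226, 18, 158, 251), (230, 16, 163, 247), (234, 17, 159, 251), (238, 17, 162, 251), (242, 17, 162, 250), (246, 18, 161, 251), (250, 18, 161, 251), (254, 18, 157, 252), (258, 18, 158, 251), (262, 17, 162, 249), (266, 17, 164, 249), (270, 17, 162, 250), (274, 18, 159, 251), (278, 18, 158, 251), (282, 19, 153, 253), (286, 19, 155, 252)]
131 [(226, 18, 159, 252), (230, 16, 167, 245), (234, 15, 168, 242), (238, 16, 167, 243), (242, 15, 169, 242), (246, 16, 168, 244), (250, 16, 166, 244), (254, 16, 
[... 1478 characters left out ...]
, 16, 165, 245), (286, 16, 169, 242)]
171 [(226, 13, 177, 213), (230, 15, 171, 237), (234, 14, 177, 225), (238, 12, 177, 157), (242, 9, 164, 109), (246, 5, 165, 113), (250, 5, 165, 110), (254, 6, 165, 133), (258, 6, 166, 137), (262, 5, 162, 101), (266, 6, 165, 144), (270, 4, 156, 111), (274, 13, 179, 165), (278, 13, 179, 206), (282, 14, 173, 234), (286, 14, 176, 227)]
179 [(226, 12, 170, 120), (230, 12, 178, 112), (234, 13, 174, 104), (238, 12, 178, 109), (242, 7, 163, 75), (246, 5, 163, 114), (250, 5, 161, 103), (254, 6, 166, 120), (258, 6, 163, 119), (262, 4, 156, 90), (266, 5, 165, 125), (270, 5, 160, 94), (274, 15, 168, 242), (278, 12, 176, 119), (282, 12, 174, 120), (286, 12, 174, 120)]
```

The blank is centred between the notch cheeks: the notch spans columns 236.5–277.5 and the blank 241.5–273. Lower with force checks.

apply_moves --targets '[{"travel": [0,0,8],"roll": 0,"jaw": 0},{"travel": [0,0,6],"roll": 0,"jaw": 0},{"travel": [0,0,3],"roll": 0,"jaw": 0},{"travel": [0,0,0],"roll": 0,"jaw": 0},{"travel": [0,0,0],"roll": 0,"jaw": 0}]'

```text
clock: 13.15
tool_pos: [0.4668, -0.095, 0.0276]
orientation: [180.0, -0.0, -13.5]
force: [-0.9, -0.1, -0.2]
opening: 0.0156
gripper_force: 30.0
```

apply_moves --targets '[{"travel": [0,0,1],"roll": 0,"jaw": 0},{"travel": [0,0,1],"roll": 0,"jaw": 0},{"travel": [0,0,0],"roll": 0,"jaw": 0}]'

```text
clock: 13.45
tool_pos: [0.4667, -0.095, 0.0255]
orientation: [-180.0, -0.0, -13.5]
force: [-0.2, -0.5, -1.7]
opening: 0.0156
gripper_force: 30.0
```

apply_moves --targets '[{"travel": [0,0,1],"roll": 0,"jaw": 0},{"travel": [0,0,0.5],"roll": 0,"jaw": 0},{"travel": [0,0,0],"roll": 0,"jaw": 0}]'

```text
clock: 13.75
tool_pos: [0.4668, -0.095, 0.0252]
orientation: [180.0, -0.0, -13.5]
force: [-5.2, 2.1, 14.9]
opening: 0.0155
gripper_force: 30.0
```

apply_moves --targets '[{"travel": [0,0,0.5],"roll": 0,"jaw": 0},{"travel": [0,0,0.5],"roll": 0,"jaw": 0},{"travel": [0,0,0],"roll": 0,"jaw": 0}]'

```text
clock: 14.05
tool_pos: [0.4669, -0.095, 0.0251]
orientation: [180.0, -0.0, -13.4]
force: [-9.6, 3.4, 28.6]
opening: 0.0156
gripper_force: 30.0
```

Contact at TCP z 0.0252, as expected for a 40 mm floor. Ease off, release, rise, then head for the case pull.

apply_moves --targets '[{"travel": [0,0,-1.2],"roll": 0,"jaw": 0},{"travel": [0,0,0],"roll": 0,"jaw": 0},{"travel": [0,0,0],"roll": 0,"jaw": 20},{"travel": [0,0,0],"roll": 0,"jaw": 40},{"travel": [0,0,0],"roll": 0,"jaw": 40},{"travel": [0,0,0],"roll": 0,"jaw": 40},{"travel": [0,0,-20],"roll": 0,"jaw": 40},{"travel": [0,0,-40],"roll": 0,"jaw": 40},{"travel": [0,0,-45],"roll": 0,"jaw": 40},{"travel": [0,0,-45],"roll": 0,"jaw": 40}]'

```text
clock: 15.05
tool_pos: [0.4662, -0.0951, 0.1757]
orientation: [180.0, 0.1, -13.5]
force: [1.1, -0.4, 0.1]
opening: 0.0397
gripper_force: 0.0
```

apply_moves --targets '[{"travel": [0,0,-40],"roll": 8,"jaw": 24},{"travel": [0,0,-20],"roll": 8,"jaw": 24},{"travel": [0,0,0],"roll": 8,"jaw": 24},{"travel": [0,0,0],"roll": 8,"jaw": 24},{"travel": [0,0,0],"roll": 8,"jaw": 24},{"travel": [0,0,0],"roll": 8,"jaw": 24},{"travel": [0,0,0],"roll": 8,"jaw": 24},{"travel": [0,0,0],"roll": 8,"jaw": 24},{"travel": [0,0,0],"roll": 8,"jaw": 24},{"travel": [0,0,0],"roll": 4.5,"jaw": 24}]'

```text
clock: 16.05
tool_pos: [0.4666, -0.095, 0.234]
orientation: [180.0, 0.0, -90.3]
force: [-0.0, -0.5, -0.3]
opening: 0.024
gripper_force: 0.0
```

Run:
```python
from h import *
o=ctrl.get_obs(); print(o["clock"],o["tool_pos"],o["orientation"],o["joint_pos"])
im=ctrl.snapshot("top")[:,:,::-1].copy(); cv2.imwrite("pics/t2.png",im)
# is the blank where it belongs? (top view)
for c in blobs(im,(0,120,0),(8,255,150),60,(225,175,300,265)): print("bl",cv2.contourArea(c),cv2.boundingRect(c),rect("top",c,.055))
```

```text
16.05 [ 0.46658057 -0.09503357  0.23399872] [ 1.79973333e+02  6.27283950e-04 -9.02937113e+01] [ 1.22353248e+01  5.75360962e-01 -2.13767898e+01 -6.89625956e-03
 -6.80737457e+01 -1.25264594e+01]
```

apply_moves --targets '[{"travel": [30,10,0],"roll": 0,"jaw": 24},{"travel": [40,14,0],"roll": 0,"jaw": 24},{"travel": [40,14,0],"roll": 0,"jaw": 24},{"travel": [40,14,0],"roll": 0,"jaw": 24},{"travel": [40,14,0],"roll": 0,"jaw": 24},{"travel": [40,13,0],"roll": 0,"jaw": 24},{"travel": [5,0,0],"roll": 0,"jaw": 24},{"travel": [0,0,0],"roll": 0,"jaw": 24}]'

```text
clock: 16.9
tool_pos: [0.3872, -0.331, 0.2337]
orientation: [179.9, 0.0, -90.1]
force: [1.4, 0.5, -0.4]
opening: 0.0243
gripper_force: 0.0
```

Run:
```python
from h import *
o=ctrl.get_obs(); print(o["clock"],o["tool_pos"],o["orientation"])
im=ctrl.snapshot("wrist")[:,:,::-1].copy(); cv2.imwrite("pics/w8.png",im)
for c in blobs(im,(18,140,60),(34,255,255),80,(100,60,420,214)):
    b=cv2.boundingRect(c); print(cv2.contourArea(c),b,rect("wrist",c,.096,o))
g=cv2.cvtColor(im,cv2.COLOR_BGR2HSV); print(proj("wrist",[.387,-.33,.096],o))
im2=ctrl.snapshot("top")[:,:,::-1].copy(); cv2.imwrite("pics/t2.png",im2)
for c in blobs(im2,(0,120,0),(8,255,150),60,(225,175,300,265)): print("bl",cv2.contourArea(c),cv2.boundingRect(c),rect("top",c,.055))
cv2.imwrite("pics/w8v.png",np.hstack([cv2.resize(im[60:220,130:390],(520,320)),cv2.resize(im2[170:270,215:305],(280,320))]))
```

```text
16.9 [ 0.38716924 -0.3310486   0.23374754] [ 1.79948695e+02  2.08198432e-02 -9.00704463e+01]
2762.5 (132, 93, 41, 121) (array([ 500.6, -351.9]), array([ 40.5, 134.1]), 84.3)
2132.5 (178, 93, 83, 121) (array([ 427.8, -351. ]), array([ 89.2, 129.1]), 87.5)
345.0 (108, 93, 14, 65) (array([ 533.6, -384. ]), array([12.3, 65.7]), 89.1)
106.5 (198, 205, 18, 9) (array([ 445.5, -291.4]), array([ 9.7, 19.4]), -0.0)
[[257.89975601 175.97151069]]
```

View pics/w8v.png

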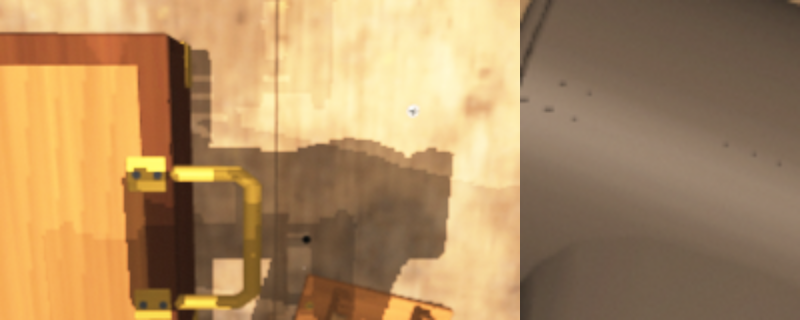

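The bar is at crop (253,238), i.e. pixel (256.5,179), with side arms at rows 147 and 210. The lid's front edge is at column 214 and its side edge at row 77. I've now viewed 10 pictures, so only numbers from here.

Run:
```python
from h import *
o=ctrl.get_obs()
print(cast("wrist",[[256.5,179],[256.5,147],[256.5,210.5],[214,100],[150,76.5],[210,76.5]],.096,o).round(4).tolist())
im=cv2.imread("pics/w8.png"); g=cv2.cvtColor(im,cv2.COLOR_BGR2HSV)
for r in (165,180,195): print(r,[(c,*g[r,c].tolist()) for c in range(246,268,1)][::2])
```

```text
[[0.3892, -0.3251, 0.096], [0.3893, -0.3603, 0.096], [0.3892, -0.2881, 0.096], [0.4326, -0.4083, 0.096], [0.4956, -0.4307, 0.096], [0.4357, -0.4307, 0.096]]
165 [(246, 14, 125, 137), (248, 14, 121, 118), (250, 14, 120, 119), (252, 19, 181, 135), (254, 19, 185, 161), (256, 19, 186, 166), (258, 19, 188, 144), (260, 18, 160, 137), (262, 15, 125, 149), (264, 15, 125, 151), (266, 15, 123, 147)]
180 [(246, 15, 113, 97), (248, 15, 117, 100), (250, 14, 113, 104), (252, 19, 184, 119), (254, 19, 186, 130), (256, 19, 184, 132), (258, 19, 191, 124), (260, 18, 165, 110), (262, 14, 124, 101), (264, 15, 125, 104), (266, 14, 126, 105)]
195 [(246, 17, 105, 234), (248, 17, 103, 235), (250, 17, 111, 230), (252, 19, 186, 118), (254, 19, 185, 131), (256, 19, 186, 129), (258, 18, 182, 123), (260, 16, 132, 178), (262, 17, 109, 232), (264, 14, 119, 114), (266, 15, 118, 110)]
```

apply_moves --targets '[{"travel": [-6,-2,20],"roll": 0,"jaw": 24},{"travel": [0,0,40],"roll": 0,"jaw": 24},{"travel": [0,0,40],"roll": 0,"jaw": 24},{"travel": [0,0,25],"roll": 0,"jaw": 24},{"travel": [0,0,15],"roll": 0,"jaw": 24},{"travel": [0,0,12],"roll": 0,"jaw": 24},{"travel": [0,0,6],"roll": 0,"jaw": 24},{"travel": [0,0,5],"roll": 0,"jaw": 24},{"travel": [0,0,0],"roll": 0,"jaw": 24}]'

```text
clock: 17.9
tool_pos: [0.39, -0.3238, 0.0713]
orientation: [-180.0, -0.0, -90.0]
force: [-0.2, -0.0, -0.7]
opening: 0.0237
gripper_force: 0.0
```

apply_moves --targets '[{"travel": [0,0,0],"roll": 0,"jaw": 0},{"travel": [0,0,0],"roll": 0,"jaw": 0},{"travel": [0,0,0],"roll": 0,"jaw": 0},{"travel": [0,0,0],"roll": 0,"jaw": 0}]'

```text
clock: 18.3
tool_pos: [0.3887, -0.3242, 0.0717]
orientation: [179.9, 0.0, -90.0]
force: [-5.7, 0.1, 6.9]
opening: 0.009
gripper_force: 30.0
```

Bar gripped (9 mm, 30 N). I swing the flap along the 165 mm arc, testing the first part.

apply_moves --targets '[{"travel": [0,-1.6,-23],"roll": 0,"jaw": 0},{"travel": [0,-4.8,-22.5],"roll": 0,"jaw": 0},{"travel": [0,0,0],"roll": 0,"jaw": 0}]'

```text
clock: 18.6
tool_pos: [0.3966, -0.3243, 0.1191]
orientation: [-179.9, -0.0, -90.0]
force: [-3.7, -1.8, -0.6]
opening: 0.0086
gripper_force: 30.0
```

apply_moves --targets '[{"travel": [0,-7.9,-21.6],"roll": 0,"jaw": 0},{"travel": [0,-10.8,-20.3],"roll": 0,"jaw": 0},{"travel": [0,-13.5,-18.7],"roll": 0,"jaw": 0},{"travel": [0,0,0],"roll": 0,"jaw": 0}]'

```text
clock: 19.0
tool_pos: [0.4297, -0.3244, 0.1794]
orientation: [-179.9, -0.1, -90.0]
force: [-4.7, -2.4, 2.5]
opening: 0.0086
gripper_force: 30.0
```

apply_moves --targets '[{"travel": [0,-16,-16.5],"roll": 0,"jaw": 0},{"travel": [0,-18.1,-14.2],"roll": 0,"jaw": 0},{"travel": [0,-20,-11.5],"roll": 0,"jaw": 0},{"travel": [0,0,0],"roll": 0,"jaw": 0}]'

```text
clock: 19.4
tool_pos: [0.4842, -0.3248, 0.2215]
orientation: [-179.9, -0.1, -89.9]
force: [-6.6, -1.2, 9.5]
opening: 0.0092
gripper_force: 30.0
```

apply_moves --targets '[{"travel": [0,-21.3,-8.6],"roll": 0,"jaw": 0},{"travel": [0,-22.3,-5.6],"roll": 0,"jaw": 0},{"travel": [0,-22.9,-2.4],"roll": 0,"jaw": 0},{"travel": [0,0,0],"roll": 0,"jaw": 0}]'

```text
clock: 19.8
tool_pos: [0.5521, -0.3251, 0.2372]
orientation: [-179.8, -0.2, -89.9]
force: [-0.4, -1.9, 7.9]
opening: 0.009
gripper_force: 30.0
```

apply_moves --targets '[{"travel": [0,-23,0.8],"roll": 0,"jaw": 0},{"travel": [0,-22.7,4],"roll": 0,"jaw": 0},{"travel": [0,-10,3],"roll": 0,"jaw": 0},{"travel": [0,0,0],"roll": 0,"jaw": 0}]'

```text
clock: 20.2
tool_pos: [0.6068, -0.3253, 0.2283]
orientation: [-179.9, -0.1, -90.0]
force: [0.1, -4.9, 3.3]
opening: 0.0086
gripper_force: 30.0
```

apply_moves --targets '[{"travel": [0,0,0],"roll": 0,"jaw": 30},{"travel": [0,0,0],"roll": 0,"jaw": 40},{"travel": [0,0,0],"roll": 0,"jaw": 40},{"travel": [0,0,-20],"roll": 0,"jaw": 40},{"travel": [0,0,-35],"roll": 0,"jaw": 40},{"travel": [0,20,-15],"roll": 0,"jaw": 40},{"travel": [0,40,0],"roll": 8,"jaw": 40},{"travel": [0,0,0],"roll": 8,"jaw": 40}]'

```text
clock: 21.0
tool_pos: [0.5414, -0.3237, 0.3]
orientation: [-179.9, 0.0, -106.3]
force: [0.3, -0.5, 0.4]
opening: 0.0397
gripper_force: 0.0
```

apply_moves --targets '[{"travel": [0,0,0],"roll": 8,"jaw": 40},{"travel": [0,0,0],"roll": 8,"jaw": 40},{"travel": [0,0,0],"roll": 8,"jaw": 40},{"travel": [0,0,0],"roll": 8,"jaw": 40},{"travel": [0,0,0],"roll": 8,"jaw": 40},{"travel": [0,0,0],"roll": 8,"jaw": 40},{"travel": [0,0,0],"roll": 8,"jaw": 40},{"travel": [0,0,0],"roll": 8,"jaw": 40},{"travel": [0,0,0],"roll": 8,"jaw": 40},{"travel": [0,0,0],"roll": 2,"jaw": 40}]'

```text
clock: 22.0
tool_pos: [0.5444, -0.3236, 0.2981]
orientation: [180.0, -0.0, 179.7]
force: [-0.5, 0.5, -0.0]
opening: 0.0402
gripper_force: 0.0
```

apply_moves --targets '[{"travel": [30,0,0],"roll": 0,"jaw": 40},{"travel": [33,0,0],"roll": 0,"jaw": 40},{"travel": [0,0,0],"roll": 0,"jaw": 40},{"travel": [0,0,0],"roll": 0,"jaw": 40}]'

```text
clock: 22.4
tool_pos: [0.4812, -0.3239, 0.299]
orientation: [-180.0, 0.1, 180.0]
force: [0.4, 0.8, 0.2]
opening: 0.0402
gripper_force: 0.0
```

Run:
```python
from h import *
o=ctrl.get_obs(); print(o["clock"],o["tool_pos"],o["orientation"])
im=ctrl.snapshot("wrist")[:,:,::-1].copy(); cv2.imwrite("pics/w9.png",im)
im2=ctrl.snapshot("top")[:,:,::-1].copy(); cv2.imwrite("pics/t3.png",im2)
print("exp grips",proj("wrist",[[.4815,-.289,.09],[.4815,-.361,.09]],o).round(1).tolist())
g=cv2.cvtColor(im,cv2.COLOR_BGR2HSV)
for c in blobs(im,(0,0,0),(179,255,60),60,(150,90,370,214)): print("dark",cv2.contourArea(c),cv2.boundingRect(c))
for r in range(120,212,10): print(r,[(c,*g[r,c].tolist()) for c in range(160,360,8)])
```

```text
22.4 [ 0.48122093 -0.32390394  0.29898402] [-1.79996449e+02  8.00034027e-02  1.79995699e+02]
exp grips [[283.6, 161.1], [229.3, 161.1]]
dark 2369.5 (179, 130, 152, 76)
dark 330.0 (150, 177, 16, 30)
dark 153.5 (276, 146, 10, 24)
120 [(160, 19, 100, 248), (168, 20, 93, 249), (176, 19, 96, 247), (184, 12, 141, 128), (192, 10, 162, 66), (200, 9, 166, 63), (208, 9, 165, 65), (216, 9, 165, 65), (224, 9, 167, 64), (232, 9, 163, 61), (240, 8, 162, 60), (248, 9, 162, 60), (256, 8, 163, 61), (264, 9, 171, 61), (272, 9, 162, 63), (280, 8, 160, 62), (288, 9, 166, 60), (296, 9, 162, 60), (304, 10, 163, 58), (312, 18, 185, 178), (320, 19, 184, 206), (328, 13, 116, 119), (336, 15, 118, 140), (344, 15, 124, 154), (352, 15, 121, 183)]
130 [(160, 14, 129, 194), (168, 18, 102, 247), (176, 11, 180, 210), (184, 9, 159, 61), (192, 10, 155, 51), (200, 0, 16, 209), (208, 177, 18, 127), (216, 3, 18, 138), (224, 16, 142, 174), (232, 16, 141, 159), (240, 16, 119, 133), (248, 0, 16, 114), (256, 3, 23, 109), (264, 5, 26, 116), (272, 16, 143, 144), (280, 15, 142, 133), (288, 11, 63, 117), (296, 5, 29, 116), (304,
[... 3441 characters left out ...]
 9, 159, 61), (296, 8, 158, 63), (304, 8, 153, 65), (312, 8, 159, 64), (320, 9, 155, 61), (328, 10, 179, 187), (336, 18, 115, 239), (344, 18, 111, 241), (352, 17, 115, 237)]
210 [(160, 10, 103, 156), (168, 16, 121, 226), (176, 17, 111, 237), (184, 9, 168, 143), (192, 10, 178, 182), (200, 10, 176, 183), (208, 10, 177, 184), (216, 10, 178, 186), (224, 11, 178, 189), (232, 11, 179, 191), (240, 11, 178, 191), (248, 10, 179, 194), (256, 10, 176, 194), (264, 10, 177, 195), (272, 10, 178, 198), (280, 10, 175, 197), (288, 10, 175, 176), (296, 10, 175, 176), (304, 10, 177, 205), (312, 11, 175, 204), (320, 10, 174, 204), (328, 10, 179, 182), (336, 21, 85, 250), (344, 19, 98, 246), (352, 19, 102, 245)]
```

The flap stays open: the case interior is visible. The black grip is at columns 276–286, rows 146–170. The pale grip is near column 234 (y ≈ −0.361). Fine scan next.

Run:
```python
from h import *
o=ctrl.get_obs(); im=cv2.imread("pics/w9.png"); g=cv2.cvtColor(im,cv2.COLOR_BGR2HSV)
for r in (144,150,156,162,168): print(r,[(c,*g[r,c].tolist()) for c in range(218,249,1)])
print("col",[(r,*g[r,234].tolist()) for r in range(132,182,2)])
print("dark grip cast",cast("wrist",[[281,158]],.09,o).round(4))
```

```text
144 [(218, 0, 15, 226), (219, 0, 8, 233), (220, 0, 9, 235), (221, 2, 14, 229), (222, 13, 57, 214), (223, 17, 140, 209), (224, 17, 140, 211), (225, 17, 139, 213), (226, 17, 138, 207), (227, 17, 79, 203), (228, 18, 32, 208), (229, 18, 32, 206), (230, 19, 29, 208), (231, 19, 31, 209), (232, 18, 35, 184), (233, 20, 29, 133), (234, 18, 59, 138), (235, 17, 128, 159), (236, 17, 143, 182), (237, 17, 142, 196), (238, 17, 139, 200), (239, 17, 142, 182), (240, 16, 123, 135), (241, 12, 58, 110), (242, 0, 20, 102), (243, 176, 20, 102), (244, 176, 19, 105), (245, 173, 20, 114), (246, 0, 18, 114), (247, 3, 18, 170), (248, 0, 15, 223)]
150 [(218, 0, 7, 242), (219, 0, 7, 243), (220, 0, 7, 243), (221, 0, 7, 240), (222, 25, 33, 254), (223, 28, 81, 254), (224, 18, 138, 222), (225, 18, 138, 221), (226, 18, 135, 227), (227, 17, 136, 219), (228, 17, 138, 210), (229, 18, 141, 196), (230, 17, 141, 173), (231, 16, 142, 163), (232, 17, 144, 145), (233, 17, 145, 134), (234, 16, 130, 137), (235, 17, 132, 154), (236, 17, 142, 169), (237, 16, 141, 172), (238, 17, 144, 174), (239, 17, 143, 164), (240, 17, 131, 140)
[... 1899 characters left out ...]
 (242, 178, 13, 227), (243, 0, 15, 224), (244, 0, 14, 222), (245, 176, 16, 218), (246, 178, 17, 210), (247, 0, 17, 211), (248, 178, 17, 213)]
col [(132, 17, 137, 214), (134, 17, 114, 196), (136, 17, 87, 158), (138, 16, 72, 145), (140, 17, 60, 140), (142, 18, 61, 139), (144, 18, 59, 138), (146, 16, 109, 133), (148, 17, 119, 131), (150, 16, 130, 137), (152, 17, 131, 136), (154, 16, 122, 127), (156, 17, 122, 127), (158, 17, 116, 130), (160, 17, 113, 135), (162, 17, 117, 142), (164, 17, 83, 154), (166, 16, 55, 131), (168, 14, 45, 169), (170, 16, 107, 157), (172, 25, 98, 254), (174, 10, 25, 232), (176, 0, 12, 227), (178, 0, 13, 228), (180, 177, 12, 230)]
dark grip cast [[ 0.4778 -0.2925  0.09  ]]
```

The pale grip is at columns 224.5–234, rows 146–168, which casts to about (0.479, −0.361). It is 30 mm long, as stated. Go down for it, keeping the gripper body above the rim.

apply_moves --targets '[{"travel": [2,-37.5,0],"roll": 0,"jaw": 32},{"travel": [0,0,40],"roll": 0,"jaw": 32},{"travel": [0,0,40],"roll": 0,"jaw": 32},{"travel": [0,0,40],"roll": 0,"jaw": 32},{"travel": [0,0,40],"roll": 0,"jaw": 32},{"travel": [0,0,30],"roll": 0,"jaw": 32},{"travel": [0,0,20],"roll": 0,"jaw": 32},{"travel": [0,0,0],"roll": 0,"jaw": 32}]'

```text
clock: 23.3
tool_pos: [0.4782, -0.3605, 0.0845]
orientation: [179.8, -0.3, -180.0]
force: [-0.4, 1.5, 0.7]
opening: 0.0318
gripper_force: 0.0
```

Run:
```python
from h import *
o=ctrl.get_obs(); print(o["clock"],o["tool_pos"],o["orientation"],o["force"])
im=ctrl.snapshot("wrist")[:,:,::-1].copy(); cv2.imwrite("pics/w10.png",im)
p=[[x,y,.09] for x,y in ((.479,-.3615),(.464,-.3555),(.464,-.3675),(.494,-.3555))]
print(proj("wrist",p,o).round(1).tolist())
g=cv2.cvtColor(im,cv2.COLOR_BGR2HSV)
for r in (100,120,140,150,160,170,180,190): print(r,[(c,*g[r,c].tolist()) for c in range(224,290,3)])
```

```text
23.3 [ 0.47821993 -0.3604682   0.08452051] [ 179.84449447   -0.3457029  -179.98932045] [-0.42377826  1.51118795  0.71267814]
[[255.9, 230.2], [265.8, 207.5], [246.1, 207.5], [265.3, 251.8]]
100 [(224, 14, 118, 180), (227, 15, 123, 181), (230, 15, 124, 179), (233, 14, 120, 180), (236, 14, 118, 180), (239, 15, 118, 181), (242, 14, 121, 181), (245, 15, 121, 168), (248, 15, 124, 162), (251, 16, 127, 171), (254, 16, 125, 175), (257, 16, 125, 171), (260, 16, 124, 163), (263, 15, 121, 164), (266, 16, 123, 164), (269, 15, 117, 163), (272, 15, 116, 160), (275, 15, 116, 162), (278, 14, 114, 163), (281, 15, 120, 166), (284, 15, 119, 167), (287, 15, 120, 170)]
120 [(224, 15, 123, 176), (227, 14, 120, 176), (230, 15, 118, 177), (233, 14, 113, 179), (236, 14, 117, 186), (239, 14, 119, 187), (242, 15, 119, 190), (245, 14, 118, 156), (248, 15, 120, 162), (251, 15, 123, 164), (254, 15, 121, 162), (257, 15, 119, 158), (260, 14, 120, 157), (263, 14, 119, 157), (266, 14, 119, 157), (269, 15, 122, 155), (272, 14, 124, 150), (275, 13, 122, 146), (278, 14, 122, 144), (281, 13, 118, 145), (284, 15, 120, 149
[... 1961 characters left out ...]
5, 16, 180), (254, 23, 18, 188), (257, 20, 16, 186), (260, 15, 98, 133), (263, 17, 143, 178), (266, 17, 143, 180), (269, 17, 141, 179), (272, 0, 17, 117), (275, 0, 16, 114), (278, 177, 20, 116), (281, 4, 18, 111), (284, 177, 19, 119), (287, 0, 15, 105)]
190 [(224, 176, 18, 111), (227, 0, 18, 111), (230, 177, 21, 111), (233, 4, 18, 113), (236, 5, 25, 111), (239, 17, 141, 176), (242, 17, 142, 178), (245, 17, 139, 181), (248, 17, 61, 162), (251, 21, 14, 180), (254, 20, 16, 188), (257, 25, 15, 185), (260, 14, 103, 134), (263, 17, 141, 179), (266, 17, 142, 179), (269, 17, 142, 182), (272, 173, 18, 113), (275, 0, 18, 102), (278, 4, 19, 108), (281, 0, 21, 111), (284, 4, 18, 114), (287, 0, 19, 108)]
```

apply_moves --targets '[{"travel": [0,-1.5,10],"roll": 0,"jaw": 32},{"travel": [0,0,10],"roll": 0,"jaw": 32},{"travel": [0,0,5],"roll": 0,"jaw": 32},{"travel": [0,0,0],"roll": 0,"jaw": 32},{"travel": [0,0,0],"roll": 0,"jaw": 32}]'

```text
clock: 23.85
tool_pos: [0.4799, -0.3631, 0.0637]
orientation: [-180.0, 0.0, -180.0]
force: [-0.3, -0.7, 0.2]
opening: 0.0319
gripper_force: 0.0
```

apply_moves --targets '[{"travel": [0,0,0],"roll": 0,"jaw": 0},{"travel": [0,0,0],"roll": 0,"jaw": 0},{"travel": [0,0,0],"roll": 0,"jaw": 0},{"travel": [0,0,0],"roll": 0,"jaw": 0},{"travel": [0,0,0],"roll": 0,"jaw": 0}]'

```text
clock: 24.35
tool_pos: [0.4799, -0.3631, 0.0637]
orientation: [-180.0, 0.0, -180.0]
force: [-0.0, 0.5, 2.1]
opening: 0.0116
gripper_force: 30.0
```

Gripped (11.6 mm), but rather shallow. I regrip 7 mm deeper.

apply_moves --targets '[{"travel": [0,0,0],"roll": 0,"jaw": 24},{"travel": [0,0,0],"roll": 0,"jaw": 24},{"travel": [0,0,0],"roll": 0,"jaw": 24},{"travel": [0,0,3],"roll": 0,"jaw": 24},{"travel": [0,0,2],"roll": 0,"jaw": 24},{"travel": [0,0,2],"roll": 0,"jaw": 24},{"travel": [0,0,0],"roll": 0,"jaw": 24}]'

```text
clock: 25.05
tool_pos: [0.4794, -0.3629, 0.0559]
orientation: [180.0, -0.0, -180.0]
force: [0.1, 0.3, 0.2]
opening: 0.0241
gripper_force: 0.0
```

apply_moves --targets '[{"travel": [0,0,0],"roll": 0,"jaw": 0},{"travel": [0,0,0],"roll": 0,"jaw": 0},{"travel": [0,0,0],"roll": 0,"jaw": 0},{"travel": [0,0,0],"roll": 0,"jaw": 0},{"travel": [0,0,0],"roll": 0,"jaw": 0}]'

```text
clock: 25.55
tool_pos: [0.4797, -0.363, 0.0564]
orientation: [-180.0, 0.0, -180.0]
force: [-0.3, 0.2, 0.7]
opening: 0.0117
gripper_force: 30.0
```

apply_moves --targets '[{"travel": [0,0,-8],"roll": 0,"jaw": 0},{"travel": [0,0,-15],"roll": 0,"jaw": 0},{"travel": [0,0,-25],"roll": 0,"jaw": 0},{"travel": [0,0,-30],"roll": 0,"jaw": 0},{"travel": [0,0,-35],"roll": 0,"jaw": 0},{"travel": [0,0,-35],"roll": 0,"jaw": 0},{"travel": [0,0,-25],"roll": 0,"jaw": 0},{"travel": [0,0,0],"roll": 0,"jaw": 0},{"travel": [0,0,0],"roll": 0,"jaw": 0}]'

```text
clock: 26.45
tool_pos: [0.4798, -0.3629, 0.2302]
orientation: [-180.0, 0.1, -180.0]
force: [1.0, 0.6, -1.3]
opening: 0.0121
gripper_force: 30.0
```

Run:
```python
from h import *
o=ctrl.get_obs(); print(o["clock"],o["tool_pos"],o["orientation"],o["force"],o["opening"])
im=ctrl.snapshot("wrist")[:,:,::-1].copy(); cv2.imwrite("pics/w11.png",im)
t=np.array(o["tool_pos"]); oz=t[2]-.0485
P=[[t[0]+a,t[1],oz+h] for a,h in ((-.02575,.02),(-.02575,.044),(-.015,.044),(-.01,.0),(.0,.026))]
print(proj("wrist",P,o).round(1).tolist())
g=cv2.cvtColor(im,cv2.COLOR_BGR2HSV)
for r in range(150,232,5): print(r,[(c,*g[r,c].tolist()) for c in range(244,272,3)])
im2=ctrl.snapshot("top")[:,:,::-1].copy(); cv2.imwrite("pics/t4.png",im2)
for c in blobs(im2,(0,120,0),(8,255,150),60,(225,175,300,265)): print("bl",cv2.contourArea(c),cv2.boundingRect(c),rect("top",c,.055))
```

```text
26.45 [ 0.47977831 -0.3629426   0.2302467 ] [-1.79985694e+02  9.33813633e-02 -1.79990605e+02] [ 0.98158933  0.60760419 -1.31227649] 0.012080044808131801
[[257.5, 175.5], [257.6, 184.9], [257.6, 201.0], [257.5, 188.6], [257.5, 212.6]]
150 [(244, 4, 20, 102), (247, 16, 120, 179), (250, 17, 139, 215), (253, 15, 107, 152), (256, 0, 18, 99), (259, 0, 17, 117), (262, 17, 143, 169), (265, 17, 143, 176), (268, 14, 56, 118), (271, 0, 18, 113)]
155 [(244, 4, 19, 106), (247, 16, 123, 164), (250, 17, 140, 200), (253, 15, 105, 146), (256, 176, 18, 98), (259, 0, 19, 96), (262, 16, 140, 169), (265, 17, 141, 177), (268, 9, 34, 106), (271, 0, 19, 94)]
160 [(244, 176, 20, 101), (247, 16, 116, 147), (250, 17, 144, 174), (253, 15, 98, 138), (256, 6, 11, 232), (259, 176, 18, 101), (262, 17, 142, 169), (265, 17, 141, 175), (268, 10, 37, 160), (271, 4, 20, 103)]
165 [(244, 3, 10, 232), (247, 15, 90, 179), (250, 17, 143, 176), (253, 16, 107, 133), (256, 0, 14, 226), (259, 0, 15, 227), (262, 23, 118, 249), (265, 28, 70, 255), (268, 5, 22, 201), (271, 0, 12, 226)]
170 [(244, 178, 13, 228), (247, 22, 94, 250),
[... 1938 characters left out ...]
150), (265, 17, 144, 147), (268, 11, 155, 74), (271, 8, 156, 62)]
220 [(244, 9, 162, 66), (247, 15, 143, 128), (250, 17, 139, 152), (253, 17, 144, 151), (256, 16, 144, 149), (259, 16, 139, 147), (262, 17, 140, 149), (265, 17, 142, 147), (268, 14, 150, 102), (271, 10, 166, 63)]
225 [(244, 150, 11, 24), (247, 16, 142, 151), (250, 17, 143, 171), (253, 16, 141, 172), (256, 17, 142, 171), (259, 17, 141, 172), (262, 17, 139, 172), (265, 17, 141, 168), (268, 16, 139, 114), (271, 30, 11, 23)]
230 [(244, 0, 11, 24), (247, 17, 142, 156), (250, 17, 141, 172), (253, 16, 141, 179), (256, 17, 143, 177), (259, 17, 141, 179), (262, 17, 141, 179), (265, 17, 141, 176), (268, 17, 139, 123), (271, 135, 21, 24)]
```

The gauge is held and lifted clear. I carry it over the rests and turn it square to the blank.

apply_moves --targets '[{"travel": [3,40,0],"roll": 0,"jaw": 0},{"travel": [2,45,0],"roll": 0,"jaw": 0},{"travel": [2,45,0],"roll": 0,"jaw": 0},{"travel": [2,45,0],"roll": 0,"jaw": 0},{"travel": [2,45,0],"roll": 0,"jaw": 0},{"travel": [2,47,0],"roll": -4.5,"jaw": 0},{"travel": [0,0,0],"roll": -8,"jaw": 0},{"travel": [0,0,0],"roll": -8,"jaw": 0},{"travel": [0,0,0],"roll": -8,"jaw": 0},{"travel": [0,0,0],"roll": -8,"jaw": 0}]'

```text
clock: 27.55
tool_pos: [0.466, -0.0958, 0.2283]
orientation: [179.9, -0.1, -143.1]
force: [0.6, 0.7, -1.0]
opening: 0.0115
gripper_force: 30.0
```

apply_moves --targets '[{"travel": [0,0,0],"roll": -8,"jaw": 0},{"travel": [0,0,0],"roll": -8,"jaw": 0},{"travel": [0,0,25],"roll": -8,"jaw": 0},{"travel": [0,0,30],"roll": -8,"jaw": 0},{"travel": [0,0,30],"roll": -8,"jaw": 0},{"travel": [0,0,20],"roll": 0,"jaw": 0},{"travel": [0,0,0],"roll": 0,"jaw": 0},{"travel": [0,0,0],"roll": 0,"jaw": 0},{"travel": [0,0,0],"roll": 0,"jaw": 0}]'

```text
clock: 28.45
tool_pos: [0.4674, -0.096, 0.1253]
orientation: [-179.9, 0.0, -103.5]
force: [0.5, 0.2, -0.5]
opening: 0.0115
gripper_force: 30.0
```

```bash
cat > m.py <<'E'
from h import *
o=ctrl.get_obs(); print(o["clock"],np.round(o["tool_pos"],4),np.round(o["orientation"],2),np.round(o["force"],1),o["opening"])
im=ctrl.snapshot("wrist")[:,:,::-1].copy(); cv2.imwrite("pics/m%d.png"%int(o["clock"]*100),im)
T=R.from_euler("xyz",o["orientation"],degrees=True).as_matrix()
tl=lambda px,z:((cast("wrist",px,z,o)-o["tool_pos"])@T*1000).round(1)
g=cv2.cvtColor(im,cv2.COLOR_BGR2HSV)
cs=[c for c in blobs(im,(0,110,0),(8,255,190),100,(120,60,400,222))]
for c in cs:
    b=cv2.boundingRect(c); print("bl",cv2.contourArea(c),b)
    p=c.reshape(-1,2)
    for a,d in ((b[0]+6,b[0]+b[2]-6),):
        for col in np.linspace(a,d,5).astype(int):
            q=p[p[:,0]==col][:,1]; print(col,q.min(),q.max(), tl([[col,q.min()-.5],[col,q.max()+.5]],.055).tolist())
    print("ends",tl([[b[0]-.5,b[1]+b[3]/2],[b[0]+b[2]-.5,b[1]+b[3]/2]],.055).tolist())
gr=cv2.cvtColor(im,cv2.COLOR_BGR2GRAY)
print([(r,*g[r,257].tolist()) for r in range(160,214,2)])
E
python3 m.py
```

```text
28.45 [ 0.4674 -0.096   0.1253] [-1.7993e+02  1.0000e-02 -1.0349e+02] [ 0.5  0.2 -0.5] 0.011540459372016965
bl 1141.5 (264, 182, 63, 21)
270 182 201 [[11.0, 10.2, 70.3], [-7.2, 10.4, 70.3]]
282 182 201 [[11.0, 20.5, 70.3], [-7.2, 21.0, 70.3]]
295 182 201 [[11.0, 31.7, 70.3], [-7.2, 32.4, 70.3]]
308 182 202 [[11.1, 42.9, 70.3], [-8.1, 43.9, 70.3]]
321 183 201 [[10.2, 54.2, 70.3], [-7.2, 55.3, 70.3]]
ends [[1.1, 4.6, 70.3], [1.1, 59.6, 70.3]]
bl 1068.0 (193, 182, 58, 21)
199 182 201 [[11.0, -51.1, 70.4], [-7.3, -52.1, 70.4]]
210 182 201 [[11.0, -41.6, 70.4], [-7.3, -42.4, 70.4]]
222 182 201 [[11.0, -31.2, 70.4], [-7.3, -31.8, 70.4]]
233 182 201 [[11.0, -21.7, 70.4], [-7.3, -22.1, 70.4]]
245 182 201 [[11.0, -11.4, 70.4], [-7.2, -11.6, 70.4]]
ends [[1.0, -57.3, 70.4], [1.1, -6.7, 70.4]]
bl 112.5 (137, 60, 29, 11)
143 61 68 [[107.5, -88.8, 70.4], [101.8, -89.5, 70.4]]
147 60 67 [[108.2, -85.7, 70.4], [102.5, -86.3, 70.4]]
151 65 66 [[104.6, -83.0, 70.4], [103.2, -83.1, 70.4]]
155 60 67 [[108.2, -79.5, 70.4], [102.5, -80.1, 70.4]]
160 64 65 [[105.3, -75.9, 70.4], [103.9, -76.1, 70.4]]
ends [[103.9, -94.3, 70.4], [103.9, -71.8, 70.4]]
[(160, 12, 176, 149), (162, 13, 181, 151), (164, 13, 177, 153), (166, 13, 177, 138), (168, 13, 174, 116), (170, 12, 176, 113), (172, 23, 18, 126), (174, 17, 18, 128), (176, 20, 18, 125), (178, 23, 16, 142), (180, 24, 19, 135), (182, 21, 19, 134), (184, 23, 17, 134), (186, 21, 17, 195), (188, 21, 17, 199), (190, 21, 17, 197), (192, 23, 16, 197), (194, 21, 18, 198), (196, 23, 17, 197), (198, 23, 17, 197), (200, 21, 17, 197), (202, 17, 66, 154), (204, 16, 141, 128), (206, 16, 144, 129), (208, 16, 144, 129), (210, 16, 144, 129), (212, 16, 141, 128)]
```

The blank lies straight, with its edges on the same rows left and right. Its centre is about +0.5 mm in tool x and the gauge about 0, so I shift 0.3 mm and lower by feel.

apply_moves --targets '[{"travel": [0.3,0,10],"roll": 0,"jaw": 0},{"travel": [0,0,8],"roll": 0,"jaw": 0},{"travel": [0,0,2],"roll": 0,"jaw": 0},{"travel": [0,0,2],"roll": 0,"jaw": 0},{"travel": [0,0,0],"roll": 0,"jaw": 0},{"travel": [0,0,0],"roll": 0,"jaw": 0}]'

```text
clock: 29.1
tool_pos: [0.4667, -0.0963, 0.1025]
orientation: [-180.0, -0.0, -103.5]
force: [-0.4, 0.2, -0.4]
opening: 0.0115
gripper_force: 30.0
```

apply_moves --targets '[{"travel": [0,0,1.5],"roll": 0,"jaw": 0},{"travel": [0,0,1.5],"roll": 0,"jaw": 0},{"travel": [0,0,0],"roll": 0,"jaw": 0}]'

```text
clock: 29.4
tool_pos: [0.4665, -0.0963, 0.0992]
orientation: [180.0, -0.0, -103.5]
force: [0.5, -0.2, -1.2]
opening: 0.0115
gripper_force: 30.0
```

apply_moves --targets '[{"travel": [0,0,2],"roll": 0,"jaw": 0},{"travel": [0,0,0],"roll": 0,"jaw": 0}]'

```text
clock: 29.6
tool_pos: [0.4668, -0.0962, 0.0973]
orientation: [-180.0, 0.0, -103.5]
force: [0.9, 0.8, -1.1]
opening: 0.0117
gripper_force: 30.0
```

The prongs are already 6 mm past the blank's top with no contact. Continue.

apply_moves --targets '[{"travel": [0,0,4],"roll": 0,"jaw": 0},{"travel": [0,0,4],"roll": 0,"jaw": 0},{"travel": [0,0,4],"roll": 0,"jaw": 0},{"travel": [0,0,2],"roll": 0,"jaw": 0},{"travel": [0,0,0],"roll": 0,"jaw": 0},{"travel": [0,0,0],"roll": 0,"jaw": 0}]'

```text
clock: 30.2
tool_pos: [0.4664, -0.0964, 0.0832]
orientation: [180.0, -0.0, -103.5]
force: [0.7, -0.7, -0.2]
opening: 0.0113
gripper_force: 30.0
```

apply_moves --targets '[{"travel": [0,0,1],"roll": 0,"jaw": 0},{"travel": [0,0,1],"roll": 0,"jaw": 0},{"travel": [0,0,1],"roll": 0,"jaw": 0},{"travel": [0,0,0],"roll": 0,"jaw": 0}]'

```text
clock: 30.6
tool_pos: [0.4665, -0.0964, 0.0802]
orientation: [180.0, -0.0, -103.5]
force: [-0.7, 0.4, -0.4]
opening: 0.0119
gripper_force: 30.0
```

apply_moves --targets '[{"travel": [0,0,0.7],"roll": 0,"jaw": 0},{"travel": [0,0,0.5],"roll": 0,"jaw": 0},{"travel": [0,0,0],"roll": 0,"jaw": 0}]'

```text
clock: 30.9
tool_pos: [0.4665, -0.0963, 0.0791]
orientation: [180.0, -0.0, -103.5]
force: [0.3, -0.1, -1.2]
opening: 0.0118
gripper_force: 30.0
```

apply_moves --targets '[{"travel": [0,0,0.5],"roll": 0,"jaw": 0},{"travel": [0,0,0.5],"roll": 0,"jaw": 0},{"travel": [0,0,0],"roll": 0,"jaw": 0}]'

```text
clock: 31.2
tool_pos: [0.4665, -0.0963, 0.0781]
orientation: [180.0, -0.0, -103.5]
force: [0.3, 0.0, -0.9]
opening: 0.012
gripper_force: 30.0
```

apply_moves --targets '[{"travel": [0,0,0.5],"roll": 0,"jaw": 0},{"travel": [0,0,0],"roll": 0,"jaw": 0}]'

```text
clock: 31.4
tool_pos: [0.4665, -0.0963, 0.0776]
orientation: [180.0, -0.0, -103.5]
force: [0.3, 0.1, -0.4]
opening: 0.0118
gripper_force: 30.0
```

apply_moves --targets '[{"travel": [0,0,0.3],"roll": 0,"jaw": 0},{"travel": [0,0,0],"roll": 0,"jaw": 0}]'

```text
clock: 31.6
tool_pos: [0.4666, -0.0963, 0.0774]
orientation: [-180.0, 0.0, -103.5]
force: [-0.4, 0.6, 0.0]
opening: 0.0118
gripper_force: 30.0
```

apply_moves --targets '[{"travel": [0,0,0.4],"roll": 0,"jaw": 0},{"travel": [0,0,0],"roll": 0,"jaw": 0}]'

```text
clock: 31.8
tool_pos: [0.4667, -0.0964, 0.0774]
orientation: [-180.0, -0.0, -103.5]
force: [-1.6, -0.5, 4.2]
opening: 0.0119
gripper_force: 30.0
```

apply_moves --targets '[{"travel": [0,0,0.4],"roll": 0,"jaw": 0},{"travel": [0,0,0],"roll": 0,"jaw": 0}]'

```text
clock: 32.0
tool_pos: [0.4668, -0.0964, 0.0773]
orientation: [-180.0, -0.0, -103.5]
force: [-4.0, 1.2, 8.6]
opening: 0.0115
gripper_force: 30.0
```

apply_moves --targets '[{"travel": [0,0,0.3],"roll": 0,"jaw": 0},{"travel": [0,0,0],"roll": 0,"jaw": 0}]'

```text
clock: 32.2
tool_pos: [0.4668, -0.0964, 0.0773]
orientation: [-180.0, -0.0, -103.5]
force: [-4.8, 1.0, 11.1]
opening: 0.0118
gripper_force: 30.0
```

The fork seats at TCP z 0.0774, against 0.0775 expected. I ease to a lighter push and check.

apply_moves --targets '[{"travel": [0,0,-0.4],"roll": 0,"jaw": 0},{"travel": [0,0,0],"roll": 0,"jaw": 0},{"travel": [0,0,0],"roll": 0,"jaw": 0},{"travel": [0,0,0],"roll": 0,"jaw": 0}]'

```text
clock: 32.6
tool_pos: [0.4668, -0.0964, 0.0773]
orientation: [-180.0, -0.0, -103.5]
force: [-3.5, 1.1, 9.0]
opening: 0.0119
gripper_force: 30.0
```

```bash
python3 m.py | head -16
python3 - <<'E'
from h import *
a=cv2.imread("pics/top0.png"); b=ctrl.snapshot("top")[:,:,::-1]
d=cv2.absdiff(a,b).max(2)
for n,(x,y) in dict(plane=(411,240),bottle=(443,178),tin=(316,221),specs=(486,173),spool=(377,169),pencil=(252,238)).items():
    x,y=int(x*.64),int(y*.64); print(n,(d[y-18:y+18,x-18:x+18]>50).mean().round(3))
h=cv2.cvtColor(b,cv2.COLOR_BGR2HSV)
print("flap/case px",h[int(333*.64),int(600*.64)],h[int(320*.64),int(520*.64)])
E
```

```text
32.6 [ 0.4668 -0.0964  0.0773] [-179.97   -0.   -103.46] [-3.5  1.1  9. ] 0.011926684355138868
bl 1590.0 (265, 198, 77, 24)
271 199 221 [[11.8, 8.8, 22.3], [-5.7, 9.0, 22.3]]
287 199 221 [[11.8, 20.0, 22.3], [-5.7, 20.6, 22.3]]
303 199 221 [[11.8, 31.3, 22.3], [-5.7, 32.1, 22.3]]
319 199 221 [[11.8, 42.6, 22.3], [-5.7, 43.7, 22.3]]
336 199 221 [[11.8, 54.6, 22.3], [-5.7, 55.9, 22.3]]
ends [[3.2, 4.3, 22.3], [3.2, 59.2, 22.3]]
bl 1545.0 (178, 198, 73, 24)
184 198 221 [[12.5, -52.4, 22.4], [-5.7, -53.7, 22.4]]
199 199 221 [[11.8, -41.9, 22.4], [-5.7, -42.9, 22.4]]
214 198 221 [[12.5, -31.3, 22.3], [-5.7, -32.1, 22.3]]
229 198 221 [[12.5, -20.7, 22.3], [-5.7, -21.2, 22.3]]
245 198 221 [[12.5, -9.5, 22.3], [-5.7, -9.7, 22.3]]
ends [[3.1, -57.7, 22.4], [3.2, -5.7, 22.3]]
[(160, 14, 130, 129), (162, 13, 174, 116), (164, 13, 177, 148), (166, 13, 177, 151), (168, 12, 177, 154), (170, 12, 178, 122), (172, 20, 17, 132), (174, 15, 19, 134), (176, 20, 18, 129), (178, 21, 17, 148), (180, 25, 24, 140), (182, 24, 18, 141), (184, 27, 18, 140), (186, 23, 15, 199), (188, 21, 16, 204), (190, 23, 16, 204), (192, 21, 17, 205), (194, 23, 16, 204), (196, 21, 16, 203), (198, 21, 18, 204), (200, 21, 18, 203), (202, 17, 75, 147), (204, 16, 142, 133), (206, 16, 145, 134), (208, 16, 143, 134), (210, 16, 143, 134), (212, 17, 142, 133)]
plane 0.033
bottle 0.0
tin 0.0
specs 0.002
spool 0.0
pencil 0.0
flap/case px [  0  13 181] [  0  13 153]
```

The fork seats squarely and the gauge hasn't slipped. The flap is open and the bystanders haven't moved. Handing in.

```bash
python3 -c "
from plant import ctrl
print(ctrl.close_job())"
```

```text
the job is handed in; nothing more can be done
None
```

The job is handed in: the blank lies across both notches of the larger rests, the case flap stays open on its own, and the pale-gripped gauge is held with its fork seated on the blank, midway between the rests, at about 9 N after 32.6 s.

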